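# Pack out the sorting board and hold it tight

### The arm

A 7-joint arm with a two-finger parallel gripper is mounted at the origin on the work surface. World frame = base frame: x ahead of the robot, y to its left, z up, the work surface at z = 0. Lengths are in mm, angles in rad, forces in N, time in s.
With the tool pointing down it reaches from about 425 to 925 mm from the base axis. Payload 6.8 kg.
Tool frame: the origin (TCP) lies at the very end of the fingers, on their centre line; the grasp point (between the pads) lies ctrl.pinch_z behind it (ctrl.pinch_z is the distance from the TCP to the grasp point, in mm); z points along the fingers, y is the line along which they close (so a half turn about z gives the same grasp; the last joint's range is limited). The gripper opens to 88 mm and grips with 3 to 60 N. Pads are 20 mm wide; open, the fingers measure 115 mm over their backs; the gripper's body (75 mm by 178 mm) begins 61 mm behind the grasp point.
Start: joints at [1.233, 0.477, 0.022, 1.555, -0.011, 1.109, -0.083], TCP at [153.761, -657.271, 222.664] pointing down, gripper open.
Joint ranges: [-2.96, 2.96], [-0.34, 2.1], [-1.41, 1.46], [0.24, 2.44], [-1.37, 4.51], [0.17, 1.92], [-2.96, 2.96]. Speed limits (rad/s): [2.39, 2.39, 3.14, 3.14, 3.14, 3.14, 3.14].

### API

Orientations are given as a rotation vector (axis times angle).
In Python, from station import ctrl, snapshot, camera_info gives the robot as it stands.
- The arm moves only by the tool carry_out, never from a script. Its argument "motion" is a list of rows, each a list of 3 entries, a list of its own where there are three numbers: the turn, a rotation vector about the world's x, y, z in degrees, then the shift along the world's x, y, z in m, then the closure, from -1 (fully open) to 1 (shut). In form: [[[rx, ry, rz], [dx, dy, dz], gripper], ...]. A call has exactly 10 rows; each row is the pose to reach, as a shift and turn from the pose commanded when the call began; what a row does not reach only later rows make up. A row lasts 1/12 s, in which the tool goes at most 41.7 mm and 7.16 degrees, less where a joint would pass 70% of its speed; a pose out of reach is approached as far as the arm can. A call with a gripper value outside its range is refused whole. The fingers move at their own pace and stop on an object; "grip_force" is the grip in N (left out, the last holds). Time passes only in rows, so rows that repeat a pose let the fingers close, or fill a call up. It gives the time, the measured TCP pose, the force, the opening and the grip force at its end, in the units of the state.
- ctrl.get_state(): the state, without advancing time (a new reading comes with each control period).
- snapshot(name): name is "side" or "top" or "wrist"; returns the picture (384x512x3 uint8, blue, green, red); there is no depth.
- camera_info(name): a dict with "mtx" (3x3 intrinsics, pixels), "k1" (the pictures are not rectified: a ray, as slopes to the right and down, at radius r is drawn at 1 + k1 r^2 times it, then the intrinsics apply), "cam_to_world" (4x4, takes a point from camera to world coordinates); the wrist camera has in their place "tool_from_camera" (4x4, takes a point from camera to tool coordinates, whose origin is the TCP and whose axes are the flange's). Camera axes: x right, y down, z forward; pixel columns grow to the right and rows downward; lengths in mm; the calibration is good to about 2 mm. A picture is of the moment at which its call begins: read the wrist's pose just before it. camera_info takes no time and is no camera call.
- ctrl.close_job(): hands the job in; it is judged then, once.
The state is a dict: "time_s": time; "joint_positions": joint angles; "dq": joint speeds; "effort": joint torques, N m; "ee_pos": TCP position; "ee_rot": TCP orientation; "contact_force": force on the tool from outside, world axes, zero at the start; "wrist_torque": the same for the moment, N m; "finger_gap": finger opening in mm; "grasp_force": force on a finger pad.
Only numpy, scipy, OpenCV 4.12 (cv2) and the standard library are available. Lean on these libraries where they do the work, as an engineer would, in place of code of your own. Each camera call takes 0.05 s, during which the arm holds its last target. There are 200 camera calls.

### The job

Tip up the lid of the grey packer box by its tab, so that it clearly tilts on its near edge, then lift it off and lay it flat in the middle of the rubber mat. Take the wooden packer from the box and slide it down, upright, to the floor of the sorting bed in the one gap behind the board that is wide enough for it (do not force it into the narrower gaps), and let go of it. Then push the board's front edge back towards the packer until board, packer and block are tight together, and finish while still holding the board pressed firmly (about 15 N) like that; leave everything else on the table where it is.

Things in the scene. Friction and masses are not known exactly. Their poses are not given: they have to be found in the camera images.
- bed_c (a point): Sorting bed, plywood, 215 x 225 mm, fixed. Point: middle of its floor, 12 mm above the table. x runs from its open front (robot side) to the back rail, y across to the left, z up. Slick white side rails and back rail rise 22 mm above the floor. Small stops at the two front corners keep the board in; between them (174 mm) the front is open and the floor runs on 33 mm before the board.
- board_front (a point): Dark sorting board, loose in the bed: 120 (x) x 190 (y) x 22 mm, about 0.35 kg, with a 16 mm deep, 20 mm high wooden batten on its front edge, so its front is one upright face 42 mm high. Point: middle of that face, 21 mm above the bed's floor. Axes as the bed's. Back edge 120 mm behind (+x). Slides back with a little friction; 1.5 mm play to each side rail.
- packer_c (a point): Packer: a plain wooden block, 12 mm thick (x), 44 mm wide (y), 62 mm high (z), about 40 g. Point: its centre. At the start it stands upright in a 14 mm wide groove (8 mm high ribs) on the floor of the packer box, its 12 mm thickness along the box's x.
- tin_c (a point): Packer box: grey box 150 mm (x) x 100 mm (y) x 75 mm high, walls and floor 5 mm, fixed to the table. Point: centre of its mouth, at rim height (75 mm above the table). Its x axis points roughly away from the robot.
- lid_c (a point): Loose grey lid of the packer box: plate 156 x 106 x 6 mm (x, y, z), about 0.15 kg, lying on the rim; below it a 132 x 82 mm plug reaches 6 mm into the box (4 mm play). Point: centre of the plate's underside. Axes as the box's at the start. Put down flat it stands on its plug, this point 6 mm above the surface.
- lid_tab (a point): Wooden grip tab standing on the lid near its far (+x) edge: 14 mm thick (x), 40 mm wide (y), 36 mm high. Point: its centre, 40 mm from the lid's centre along x and 24 mm above the plate's underside.
- lid_heel (a point): The lid's near lower edge (middle of it), 78 mm from the lid's centre along -x, at the plate's underside; the lid tips about this edge.
- mat_c (a point): Black rubber mat, 175 (x) x 135 (y) x 4 mm, fixed on the table to the left of the bed. Point: centre of its top.
- block_thin: One of three fixed wooden blocks side by side (62 mm apart, any order) along the back of the bed, 60 mm wide (y), 22 mm high. This one is 20 mm thick: the gap from its front face to the board's back edge is about 18 mm at the start (up to 1 mm less). Origin: middle of its back face, on the bed's floor; its front face lies 20 mm from there towards -x. Axes as the bed's.
- block_mid: One of three fixed wooden blocks side by side (62 mm apart, any order) along the back of the bed, 60 mm wide (y), 22 mm high. This one is 27.5 mm thick: the gap from its front face to the board's back edge is about 10.5 mm at the start (up to 1 mm less). Origin: middle of its back face, on the bed's floor; its front face lies 27.5 mm from there towards -x. Axes as the bed's.
- block_thick: One of three fixed wooden blocks side by side (62 mm apart, any order) along the back of the bed, 60 mm wide (y), 22 mm high. This one is 30.5 mm thick: the gap from its front face to the board's back edge is about 7.5 mm at the start (up to 1 mm less). Origin: middle of its back face, on the bed's floor; its front face lies 30.5 mm from there towards -x. Axes as the bed's.
- jar: Bystander: closed jar, 68 mm across, 110 mm high. Origin: centre of its underside.
- brush: Bystander: hand brush, 150 mm long, lying along its x between box and bed.
- offcut: Bystander: wood offcut 50 x 70 x 30 mm. Origin: centre of its underside.
- mug: Bystander: white mug, 80 mm across, 90 mm high. Origin: centre of its underside.
- screwdriver: Bystander: screwdriver lying along its x.
- can: Bystander: can, 70 mm across, 100 mm high. Origin: centre of its underside.
- weight: Bystander: brass weight, 44 mm across, 60 mm high. Origin: centre of its underside.
There are look-alikes about, which are no part of the job. Leave any orange look-alike of the part that bears tin_c alone.

How it is judged (in metres and radians):
On the way, in this order (a step that is already met when the one before it is completed fails the run):
1. the lid is tipped up by more than 0.2 rad with its near edge still at the box's rim (angle between lid_c's own z axis and vertical above 0.2 rad and horizontal distance between lid_heel and tin_c below 0.11 m and height (world z) of lid_heel below 0.1 m), for 0.05 s.
2. the lid lies flat on the mat, let go (horizontal distance between lid_c and mat_c below 0.05 m and height (world z) of lid_c below 0.016 m and angle between lid_c's own z axis and vertical below 0.1 rad and contact force between the fingers and lid below 0.3 N), for 0.2 s.
3. the packer stands on the bed's floor in the wide gap, let go (y of packer_c in the frame of block_thin between -0.012 and 0.012 m and x of packer_c in the frame of block_thin between -0.036 and -0.02 m and z of packer_c in the frame of bed_c below 0.034 m and contact force between the fingers and packer below 0.3 N), for 0.2 s.
At the end, for the whole second after the job is handed in: Fingers press board (over 4 N), board packer and packer thin block (over 2.5 N); packer on the bed floor (3 mm), upright (0.06 rad), within 12 mm of the thin block's middle; board flat (0.04 rad), gap closed (2.5 mm); lid flat on mat within 50 mm of its centre; fingers off packer and lid (all of step 2 and all of step 3 and contact force between the fingers and board above 4 N and contact force between board and packer above 2.5 N and contact force between packer and block_thin above 2.5 N and x of board_front in the frame of bed_c above -0.0695 m and angle between board_front's own z axis and vertical below 0.04 rad and angle between packer_c's own z axis and vertical below 0.06 rad); the arm keeps its last pose, push and grip.
It fails at once if the packer is forced (over 15 N) against the thicker blocks (contact force between packer and block_mid above 15 N or contact force between packer and block_thick above 15 N).
It fails at once if a bystander is moved by more than 30 mm (distance of any of jar, brush, offcut, mug, screwdriver, can, weight from where it was at the start of the episode above 0.03 m).
It also fails if it takes over 72 s, if anything falls off the work surface, if the arm or the gripper's body presses on something with over 40 N, if the wrist force passes 120 N, or if a joint passes its speed limit or range.

## Working session

There is one attempt and no reset: what is moved stays moved. The work goes in short steps, Python scripts to look and compute and a tool call to move; the robot and the scene stay as the last step left them, time stands still between calls to the robot, and variables do not carry over. Pictures are saved under pics/ and viewed, at most 10 in all, crops included, and the job is handed in when it is done.

Besides the shell and the picture viewer there is one more tool, called after "Request:" by a JSON object that holds its "name" and its "arguments", one argument or row to a line. carry_out: Moves the arm, as the interface text tells. Its arguments: {"type":"object","properties":{"motion":{"type":"array","items":{"type":"array"}},"grip_force":{"type":"number"}},"required":["motion"]}

```bash
mkdir -p pics; ls; python3 - <<'E'
from station import ctrl, snapshot, camera_info
import cv2
for n in ["side","top"]:
    cv2.imwrite(f"pics/{n}0.png",cv2.resize(snapshot(n),None,fx=1.5,fy=1.5,interpolation=cv2.INTER_CUBIC))
    print(n,camera_info(n))
print(camera_info("wrist"),ctrl.pinch_z,ctrl.get_state())
E
```

```text
pics
side {'mtx': array([[412.75745611,   0.        , 255.96141804],
       [  0.        , 412.75745611, 196.69204142],
       [  0.        ,   0.        ,   1.        ]]), 'k1': 0.049438096431937084, 'cam_to_world': array([[ 7.06578012e-01, -5.27198845e-01,  4.72026366e-01,
        -7.82423436e+01],
       [-7.07447885e-01, -5.10926755e-01,  4.88335275e-01,
        -6.01560309e+02],
       [-1.62788942e-02, -6.78981022e-01, -7.33975319e-01,
         1.04064243e+03],
       [ 0.00000000e+00,  0.00000000e+00,  0.00000000e+00,
         1.00000000e+00]])}
top {'mtx': array([[466.59506521,   0.        , 245.84327346],
       [  0.        , 466.59506521, 189.61391603],
       [  0.        ,   0.        ,   1.        ]]), 'k1': 0.05291116993138077, 'cam_to_world': array([[ 1.82044677e-02, -9.83280996e-01,  1.81182450e-01,
         2.45399448e+02],
       [-9.99694946e-01, -2.09258237e-02, -1.31196502e-02,
         3.82490175e+01],
       [ 1.66916947e-02, -1.80888343e-01, -9.83361986e-01,
         1.56322409e+03],
       [ 0.00000000e+00,  0.00000000e+00,  0.00000000e+00,
         1.000000
[... 623 characters left out ...]
([ 1.23287685,  0.47775046,  0.02234336,  1.55631243, -0.01149457,
        1.10927594, -0.08310127]), 'dq': array([ 1.71412364e-03, -7.71869365e-04, -1.62113508e-04, -2.60144656e-03,
       -1.25999907e-03, -1.23215007e-05,  5.58396509e-05]), 'effort': array([ 4.52920809e-03, -5.84086061e+01,  1.54020041e+00, -2.73313808e+01,
       -5.41760644e-02,  1.30923669e-02,  6.91907348e-05]), 'ee_pos': array([ 153.63591712, -656.74743711,  221.77375926]), 'ee_rot': array([-3.11929244e+00, -3.60056228e-01,  4.82463486e-04]), 'contact_force': array([0.31881642, 0.70023081, 0.88547574]), 'wrist_torque': array([-0.01208798,  0.02187132,  0.01454412]), 'grasp_force': 0.0, 'finger_gap': 87.75033394508344}
```

View pics/top0.png

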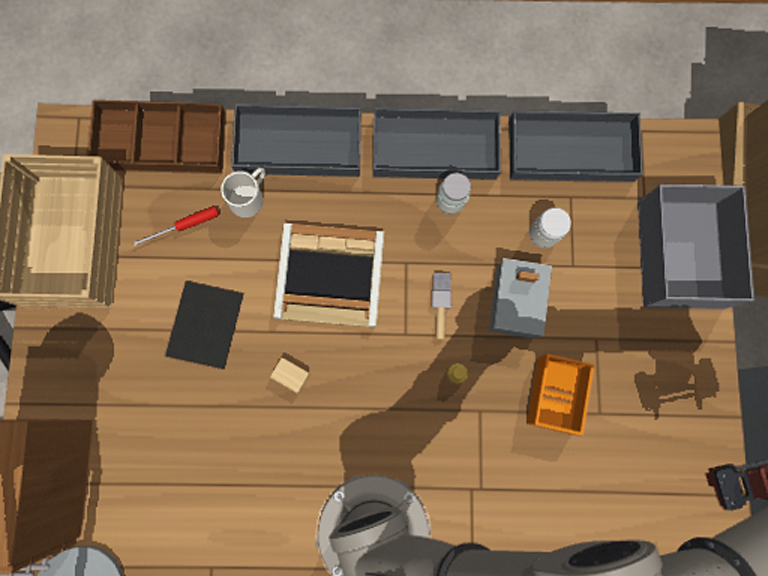

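View pics/side0.png

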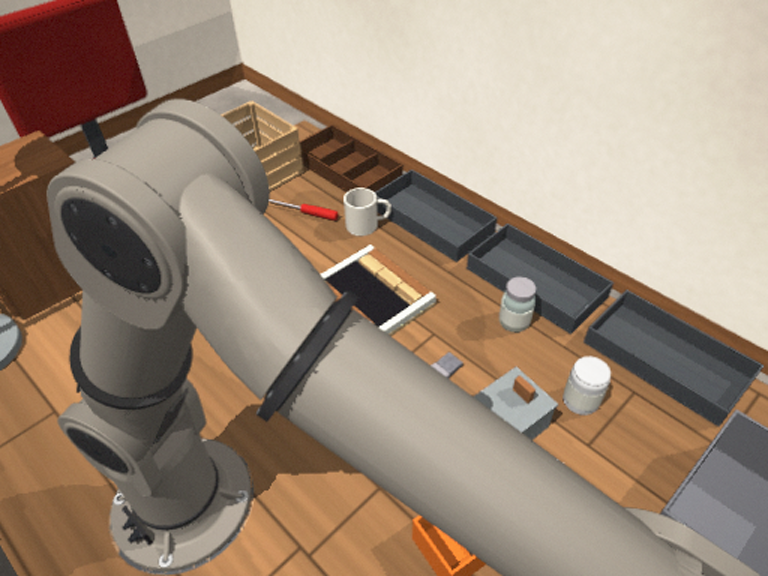

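The top view shows the grey lidded box at (522,297), which is the one meant: it is grey and has a wooden tab. The orange open box at (560,393) is the look-alike. The bed is at (330,275), the mat at (205,323), the brush at (441,305), the jar or can at (550,227) and (453,192), the weight at (457,373) and the offcut at (290,373). Next I'll confirm with enlarged crops.

```bash
cat > h.py <<'E'
import numpy as np, cv2
from scipy.spatial.transform import Rotation as R
from station import ctrl, snapshot, camera_info
def cam(n,st=None):
    c=camera_info(n)
    if n!="wrist": return c["mtx"],c["k1"],c["cam_to_world"]
    T=np.eye(4);T[:3,:3]=R.from_rotvec(st["ee_rot"]).as_matrix();T[:3,3]=st["ee_pos"]
    return c["mtx"],c["k1"],T@c["tool_from_camera"]
def w(C,px,z):
    "pixels (native) -> world on plane z"
    M,k,T=C; o=[]
    u=cv2.undistortPoints(np.array(px,float).reshape(-1,1,2),M,np.array([k,0,0,0.])).reshape(-1,2)
    d=np.c_[u,np.ones(len(u))]@T[:3,:3].T
    zz=np.broadcast_to(z,len(u))
    return T[:3,3]+d*((zz-T[2,3])/d[:,2])[:,None]
def pr(C,p):
    M,k,T=C; Q=np.linalg.inv(T)
    return cv2.projectPoints(np.array(p,float).reshape(-1,1,3),cv2.Rodrigues(Q[:3,:3])[0],Q[:3,3],M,np.array([k,0,0,0.]))[0].reshape(-1,2)
def crop(im,x0,y0,x1,y1,f): return cv2.resize(im[y0:y1,x0:x1],None,fx=f,fy=f,interpolation=cv2.INTER_CUBIC)
E
python3 - <<'E'
from h import *
im=snapshot("top")
a=crop(im,320,165,375,230,6)  # 330x390
b=crop(im,175,140,260,222,5)  #425x410
c=crop(im,105,183,165,250,3)
o=np.zeros((600,800,3),np.uint8); o[:390,:330]=a; o[:410,360:785]=b; o[395:395+201,:180]=c
cv2.imwrite("pics/c1.png",o)
E
```

```text
(no output)
```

View pics/c1.png

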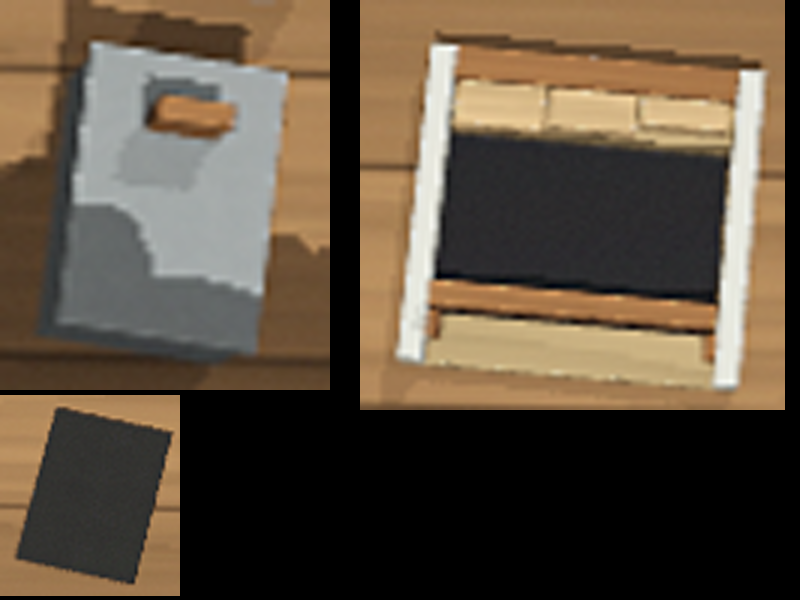

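The crop confirms a grey lid with a wooden tab at crop px (195,115). Its corners are (92,42), (286,72), (255,355) and (55,323). The bed's rail corners are (432,44), (764,70), (738,388) and (398,358), and the rightmost block shows the widest gap. The mat corners are (57,407), (172,432), (134,583) and (17,558).

```bash
python3 - <<'E'
from h import *
C=cam("top")
A=lambda p,o,c,f:(np.array(p,float)-o)/f+c-0.5+0.5/f
def rep(n,P):
    print(n,P.round(0)[:,:2].tolist(),"c",P.mean(0).round(1),"sides",[round(float(np.linalg.norm(P[i]-P[i-1]))) for i in range(4)],
    "yaw of far-near",[round(float(np.degrees(np.arctan2(v[1],v[0]))),1) for v in (P[0]-P[3],P[1]-P[2])], "yaw from y",[round(float(np.degrees(np.arctan2(-v[0],v[1]))),1) for v in (P[0]-P[1],P[3]-P[2])])
rep("lid",w(C,A([(92,42),(286,72),(255,355),(55,323)],(0,0),(320,165),6),81))
t=w(C,A([(155,97),(238,104)],(0,0),(320,165),6),117);print("tab top far",t.round(1))
rep("bed",w(C,A([(432,44),(764,70),(738,388),(398,358)],(360,0),(175,140),5),34))
rep("mat",w(C,A([(57,407),(172,432),(134,583),(17,558)],(0,395),(105,183),3),4))
print("thin block front top",w(C,A([(642,127),(730,137)],(360,0),(175,140),5),34).round(1))
E
```

```text
lid [[584.0, -271.0], [570.0, -375.0], [416.0, -354.0], [431.0, -248.0]] c [ 500.1 -312.1   81. ] sides [155, 106, 156, 107] yaw of far-near [-8.2, -7.7] yaw from y [-7.9, -8.0]
tab top far [[ 547.1 -295.8  117. ]
 [ 544.3 -339.5  117. ]]
bed [[665.0, 212.0], [652.0, -12.0], [435.0, 2.0], [450.0, 226.0]] c [550.4 107.   34. ] sides [215, 225, 217, 225] yaw of far-near [-3.7, -3.7] yaw from y [-3.3, -3.9]
mat [[534.0, 430.0], [508.0, 300.0], [339.0, 333.0], [364.0, 462.0]] c [436.2 381.3   4. ] sides [173, 132, 173, 132] yaw of far-near [-10.7, -11.0] yaw from y [-11.3, -11.1]
thin block front top [[610.2  69.3  34. ]
 [604.7  10.   34. ]]
```

Measurements match the given sizes to within about 3 mm. Lid centre is (500,-312) with yaw -8°, so the tab is at (540,-318). The bed is at (550,107) with yaw -3.7°, the mat at (436,381), and the thin block is the rightmost. Moving now.

Request:
{"name": "carry_out", "arguments": {
  "motion": [
    [[0,0,6.9],[0.028,0.025,0],-1],
    [[0,0,13.8],[0.056,0.05,0],-1],
    [[0,0,20.6],[0.084,0.074,0],-1],
    [[0,0,27.5],[0.112,0.098,0],-1],
    [[0,0,34.4],[0.14,0.123,0],-1],
    [[0,0,41.3],[0.168,0.148,0],-1],
    [[0,0,48.2],[0.196,0.172,0],-1],
    [[0,0,55],[0.224,0.197,0],-1],
    [[0,0,62],[0.252,0.222,0],-1],
    [[0,0,68.8],[0.28,0.246,0],-1]
  ]
}}

```text
time_s: 0.98
ee_pos: [434.7, -409.7, 222.6]
ee_rot: [-2.365, -2.067, 0.0]
contact_force: [0.8, -0.7, -0.4]
finger_gap: 87.8
grasp_force: 0.0
```

Request:
{"name": "carry_out", "arguments": {
  "motion": [
    [[0,0,0],[0.03,0.027,-0.01],-1],
    [[0,0,0],[0.06,0.055,-0.02],-1],
    [[0,0,0],[0.09,0.08,-0.04],-1],
    [[0,0,0],[0.106,0.094,-0.06],-1],
    [[0,0,0],[0.106,0.094,-0.06],-1],
    [[0,0,0],[0.106,0.094,-0.06],-1],
    [[0,0,0],[0.106,0.094,-0.06],-1],
    [[0,0,0],[0.106,0.094,-0.06],-1],
    [[0,0,0],[0.106,0.094,-0.06],-1],
    [[0,0,0],[0.106,0.094,-0.06],-1]
  ]
}}

```text
time_s: 1.82
ee_pos: [539.2, -318.7, 163.5]
ee_rot: [2.373, 2.057, -0.0]
contact_force: [0.1, 0.8, -0.2]
finger_gap: 87.8
grasp_force: 0.0
```

```bash
python3 - <<'E'
from h import *
s=ctrl.get_state(); print(s["time_s"],s["ee_pos"],R.from_rotvec(s["ee_rot"]).as_matrix().round(3))
C=cam("wrist",s); im=snapshot("wrist")
for p in pr(C,[[539.7,-317.7,117],[500.1,-312.1,81],[584,-271,81]]): cv2.drawMarker(im,tuple(int(v) for v in p),(0,0,255),0,10)
cv2.imwrite("pics/w1.png",im)
E
```

```text
1.8167 [ 539.23948837 -318.73423204  163.49423435] [[ 0.142  0.99   0.001]
 [ 0.99  -0.142 -0.001]
 [-0.001  0.001 -1.   ]]
```

View pics/w1.png

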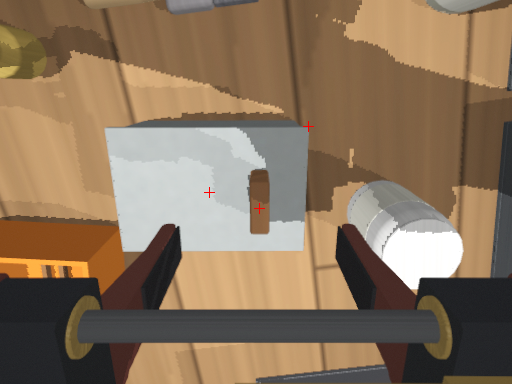

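The wrist view agrees with the measurements: the tab is at (259,200) and the markers fall on the lid's centre, corner and tab. Descending and gripping.

Request:
{"name": "carry_out", "arguments": {
  "motion": [
    [[0,0,0],[0,0.001,-0.025],-1],
    [[0,0,0],[0,0.001,-0.05],-1],
    [[0,0,0],[0,0.001,-0.068],-1],
    [[0,0,0],[0,0.001,-0.075],-1],
    [[0,0,0],[0,0.001,-0.075],-1],
    [[0,0,0],[0,0.001,-0.075],1],
    [[0,0,0],[0,0.001,-0.075],1],
    [[0,0,0],[0,0.001,-0.075],1],
    [[0,0,0],[0,0.001,-0.075],1],
    [[0,0,0],[0,0.001,-0.075],1]
  ],
  "grip_force": 40
}}

```text
time_s: 2.7
ee_pos: [540.2, -316.5, 88.5]
ee_rot: [2.371, 2.059, 0.001]
contact_force: [0.3, -1.0, -0.3]
finger_gap: 58.1
grasp_force: 0.0
```

Request:
{"name": "carry_out", "arguments": {
  "motion": [
    [[0,0,0],[0,0,0],1],
    [[0,0,0],[0,0,0],1],
    [[0,0,0],[0,0,0],1],
    [[0,0,0],[0,0,0],1],
    [[0,0,0],[0,0,0],1],
    [[0,0,0],[0,0,0],1],
    [[0,0,0],[0,0,0],1],
    [[0,0,0],[0,0,0],1],
    [[0,0,0],[0,0,0],1],
    [[0,0,0],[0,0,0],1]
  ]
}}

```text
time_s: 3.53
ee_pos: [539.8, -316.3, 87.6]
ee_rot: [-2.372, -2.06, -0.0]
contact_force: [0.2, 0.3, 0.8]
finger_gap: 13.9
grasp_force: 40.0
```

```bash
python3 - <<'E'
from h import *
y=np.radians(-8); ax=np.array([-np.sin(y),np.cos(y),0]); ex=np.array([np.cos(y),np.sin(y),0])
heel=np.array([500.1,-312.1,75])-78*ex
tcp=np.array([539.7,-317.7,87.7])
for a in range(2,21,2):
    r=R.from_rotvec(-np.radians(a)*ax)
    print((-a*ax).round(2).tolist(),((r.apply(tcp-heel)+heel-tcp)/1000).round(4).tolist())
E
```

```text
[-0.28, -1.98, -0.0] [-0.0005, 0.0001, 0.0041]
[-0.56, -3.96, -0.0] [-0.0012, 0.0002, 0.0082]
[-0.84, -5.94, -0.0] [-0.002, 0.0003, 0.0123]
[-1.11, -7.92, -0.0] [-0.0029, 0.0004, 0.0163]
[-1.39, -9.9, -0.0] [-0.004, 0.0006, 0.0203]
[-1.67, -11.88, -0.0] [-0.0052, 0.0007, 0.0243]
[-1.95, -13.86, -0.0] [-0.0065, 0.0009, 0.0282]
[-2.23, -15.84, -0.0] [-0.008, 0.0011, 0.032]
[-2.51, -17.82, -0.0] [-0.0096, 0.0013, 0.0358]
[-2.78, -19.81, -0.0] [-0.0113, 0.0016, 0.0396]
```

Request:
{"name": "carry_out", "arguments": {
  "motion": [
    [[-0.28,-1.98,0],[-0.0005,0,0.005],1],
    [[-0.56,-3.96,0],[-0.001,0,0.01],1],
    [[-0.84,-5.94,0],[-0.002,0,0.0145],1],
    [[-1.11,-7.92,0],[-0.003,0,0.0185],1],
    [[-1.39,-9.9,0],[-0.004,0.0005,0.0225],1],
    [[-1.67,-11.88,0],[-0.005,0.0005,0.0265],1],
    [[-1.95,-13.86,0],[-0.0065,0.001,0.03],1],
    [[-2.23,-15.84,0],[-0.008,0.001,0.034],1],
    [[-2.51,-17.82,0],[-0.0095,0.001,0.038],1],
    [[-2.51,-17.82,0],[-0.0095,0.001,0.038],1]
  ]
}}

```text
time_s: 4.37
ee_pos: [528.3, -315.5, 125.4]
ee_rot: [2.183, 1.894, 0.299]
contact_force: [-0.4, 0.2, -1.9]
finger_gap: 13.8
grasp_force: 40.0
```

Request:
{"name": "carry_out", "arguments": {
  "motion": [
    [[0,0,0],[0,0,0],1],
    [[0,0,0],[0,0,0],1],
    [[0,0,0],[0,0,0],1],
    [[0,0,0],[0,0,0],1],
    [[0,0,0],[0,0,0.02],1],
    [[0,0,0],[0,0,0.04],1],
    [[0,0,0],[0,0,0.06],1],
    [[0,0,0],[0,0,0.08],1],
    [[0,0,0],[0,0,0.09],1],
    [[0,0,0],[0,0,0.09],1]
  ]
}}

```text
time_s: 5.2
ee_pos: [531.9, -315.9, 218.2]
ee_rot: [2.178, 1.893, 0.302]
contact_force: [0.7, -0.6, -1.1]
finger_gap: 13.7
grasp_force: 40.0
```

```bash
python3 - <<'E'
from h import *
s=ctrl.get_state(); print(s["time_s"],s["ee_pos"],s["contact_force"],R.from_rotvec(s["ee_rot"]).as_matrix().round(3))
cv2.imwrite("pics/w2.png",np.hstack([cv2.resize(snapshot("wrist"),(400,300)),cv2.resize(snapshot("side"),(400,300))]))
E
```

```text
5.2 [ 531.88911761 -315.85195691  218.22804344] [ 0.65716659 -0.63031269 -1.06694734] [[ 0.14   0.941  0.309]
 [ 0.99  -0.132 -0.045]
 [-0.002  0.313 -0.95 ]]
```

View pics/w2.png

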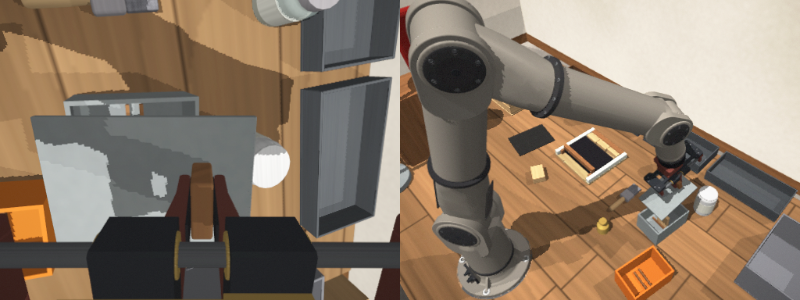

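The lid is held tilted clear of the box. Next I level it and carry it to the mat.

Request:
{"name": "carry_out", "arguments": {
  "motion": [
    [[0.42,2.97,0],[-0.002,0.02,0.01],1],
    [[0.84,5.94,0],[-0.004,0.05,0.02],1],
    [[1.26,8.91,0],[-0.008,0.085,0.02],1],
    [[1.67,11.88,0],[-0.01,0.12,0.02],1],
    [[2.09,14.85,0],[-0.013,0.155,0.02],1],
    [[2.51,17.82,0],[-0.016,0.19,0.02],1],
    [[2.51,17.82,0],[-0.02,0.23,0.02],1],
    [[2.51,17.82,0],[-0.023,0.27,0.02],1],
    [[2.51,17.82,0],[-0.026,0.31,0.02],1],
    [[2.51,17.82,0],[-0.029,0.35,0.02],1]
  ]
}}

```text
time_s: 6.13
ee_pos: [500.1, 36.4, 234.1]
ee_rot: [-2.37, -2.06, 0.003]
contact_force: [1.5, 0.2, -1.6]
finger_gap: 14.0
grasp_force: 40.0
```

Request:
{"name": "carry_out", "arguments": {
  "motion": [
    [[0,0,0],[-0.003,0.04,0],1],
    [[0,0,0],[-0.006,0.08,0],1],
    [[0,0,0],[-0.009,0.12,0],1],
    [[0,0,0],[-0.012,0.16,0],1],
    [[0,0,0],[-0.015,0.2,0],1],
    [[0,0,0],[-0.018,0.24,0],1],
    [[0,0,0],[-0.021,0.28,0],1],
    [[0,0,0],[-0.024,0.32,-0.01],1],
    [[0,0,0],[-0.025,0.342,-0.03],1],
    [[0,0,0],[-0.025,0.342,-0.06],1]
  ]
}}

```text
time_s: 6.97
ee_pos: [474.1, 384.5, 175.8]
ee_rot: [-2.36, -2.066, -0.008]
contact_force: [1.0, 0.2, -1.5]
finger_gap: 13.8
grasp_force: 40.0
```

Request:
{"name": "carry_out", "arguments": {
  "motion": [
    [[0,0,0],[0,0,-0.03],1],
    [[0,0,0],[0,0,-0.06],1],
    [[0,0,0],[0,0,-0.09],1],
    [[0,0,0],[0,0,-0.11],1],
    [[0,0,0],[0,0,-0.125],1],
    [[0,0,0],[0,0,-0.135],1],
    [[0,0,0],[0,0,-0.14],1],
    [[0,0,0],[0,0,-0.143],1],
    [[0,0,0],[0,0,-0.143],1],
    [[0,0,0],[0,0,-0.143],1]
  ]
}}

```text
time_s: 7.8
ee_pos: [476.8, 377.3, 33.6]
ee_rot: [2.372, 2.06, 0.003]
contact_force: [0.3, -0.3, -1.1]
finger_gap: 13.6
grasp_force: 40.0
```

Down to 23.5 mm, then release and rise.

Request:
{"name": "carry_out", "arguments": {
  "motion": [
    [[0,0,0],[0,0,-0.003],1],
    [[0,0,0],[0,0,-0.006],1],
    [[0,0,0],[0,0,-0.008],1],
    [[0,0,0],[0,0,-0.009],1],
    [[0,0,0],[0,0,-0.01],1],
    [[0,0,0],[0,0,-0.01],1],
    [[0,0,0],[0,0,-0.01],-0.3],
    [[0,0,0],[0,0,-0.01],-1],
    [[0,0,0],[0,0,-0.01],-1],
    [[0,0,0],[0,0,-0.01],-1]
  ]
}}

```text
time_s: 8.63
ee_pos: [476.3, 376.9, 22.8]
ee_rot: [-2.372, -2.06, -0.0]
contact_force: [0.2, 0.2, 0.3]
finger_gap: 37.1
grasp_force: 0.0
```

Request:
{"name": "carry_out", "arguments": {
  "motion": [
    [[0,0,0],[0,0,0],-1],
    [[0,0,0],[0,0,0],-1],
    [[0,0,0],[0,0,0],-1],
    [[0,0,0],[0,0,0.01],-1],
    [[0,0,0],[0,0,0.03],-1],
    [[0,0,0],[0,0,0.06],-1],
    [[0,0,0],[0,0,0.09],-1],
    [[0,0,0],[0,0,0.12],-1],
    [[0,0,0],[0,0,0.15],-1],
    [[0,0,0],[0,0,0.18],-1]
  ]
}}

```text
time_s: 9.47
ee_pos: [475.9, 376.7, 205.0]
ee_rot: [-2.371, -2.061, -0.001]
contact_force: [0.9, 0.1, 0.0]
finger_gap: 87.4
grasp_force: 0.0
```

```bash
python3 - <<'E'
from h import *
s=ctrl.get_state(); print(s["time_s"],s["ee_pos"],s["finger_gap"])
t=snapshot("top"); wi=snapshot("wrist")
o=np.zeros((600,800,3),np.uint8)
o[:320,:400]=crop(t,100,170,180,234,5); o[:300,400:]=cv2.resize(wi,(400,300))
b=crop(t,320,160,380,230,4); o[320:600,:240]=b
cv2.imwrite("pics/c3.png",o)
E
```

```text
9.4667 [475.89760353 376.71910635 204.98967933] 87.4337288669098
```

View pics/c3.png

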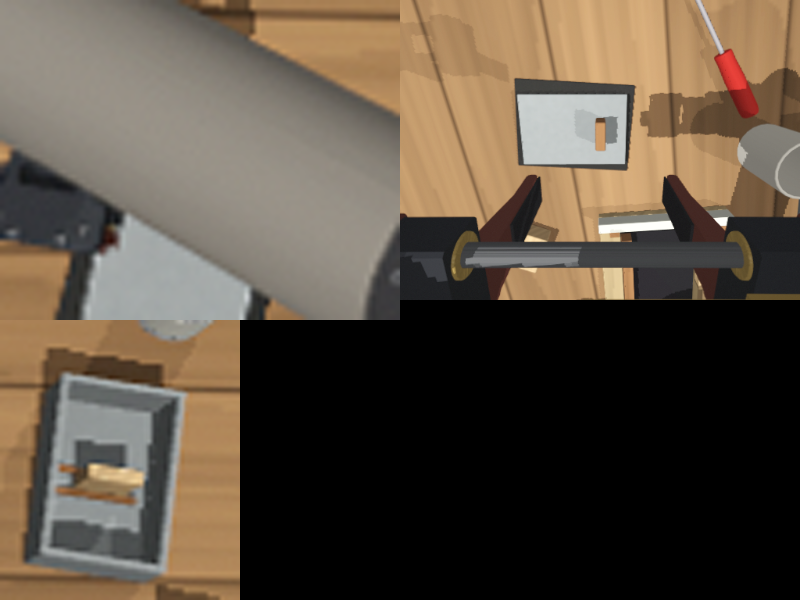

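The lid is flat and centred on the mat, at wrist view (575,130). The packer is visible in the box at crop (115,473). On the way to it I'll look at the gap from close up.

Request:
{"name": "carry_out", "arguments": {
  "motion": [
    [[0,0,0],[0.014,-0.037,0],-1],
    [[0,0,0],[0.028,-0.075,0],-1],
    [[0,0,0],[0.042,-0.112,0],-1],
    [[0,0,0],[0.056,-0.15,0],-1],
    [[0,0,0],[0.07,-0.187,0],-1],
    [[0,0,0],[0.084,-0.225,0],-1],
    [[0,0,0],[0.098,-0.262,0],-1],
    [[0,0,0],[0.112,-0.3,-0.01],-1],
    [[0,0,0],[0.124,-0.337,-0.025],-1],
    [[0,0,0],[0.124,-0.337,-0.025],-1]
  ]
}}

```text
time_s: 10.4
ee_pos: [600.8, 28.5, 174.3]
ee_rot: [2.383, 2.045, -0.01]
contact_force: [0.3, -0.4, -0.9]
finger_gap: 87.8
grasp_force: 0.0
```

Request:
{"name": "carry_out", "arguments": {
  "motion": [
    [[0,0,0],[0,0,0],-1],
    [[0,0,0],[0,0,0],-1],
    [[0,0,0],[0,0,0],-1],
    [[0,0,0],[0,0,0],-1],
    [[0,0,0],[0,0,0],-1],
    [[0,0,0],[0,0,0],-1],
    [[0,0,0],[0,0,0],-1],
    [[0,0,0],[0,0,0],-1],
    [[0,0,0],[0,0,0],-1],
    [[0,0,0],[0,0,0],-1]
  ]
}}

```text
time_s: 11.23
ee_pos: [600.3, 39.8, 177.7]
ee_rot: [2.372, 2.06, -0.0]
contact_force: [-0.5, -0.2, 1.0]
finger_gap: 87.9
grasp_force: 0.0
```

```bash
python3 - <<'E'
from h import *
s=ctrl.get_state(); print(s["time_s"],s["ee_pos"],s["ee_rot"])
C=cam("wrist",s); im=snapshot("wrist")
np.savez("bedview.npz",ee_pos=s["ee_pos"],ee_rot=s["ee_rot"],im=im)
bp=[[602.3,41.5,34],[611.3,40.9,34],[607.5,39.7,34]]
p=pr(C,bp); print(p.round(1))
u,v=p[0].astype(int); x0,y0=max(0,u-100),max(0,v-75); print(x0,y0)
cv2.imwrite("pics/w4.png",crop(im,x0,y0,x0+200,y0+150,4))
Ct=cam("top")
q=np.array([(92,463),(144,471),(142,487),(88,478)],float)-(0,320)
P=w(Ct,q/4+(320,160)-.375,67);print(P.round(1),P.mean(0))
E
```

```text
11.2333 [600.25088936  39.75522486 177.66740594] [ 2.37159878e+00  2.06034961e+00 -3.73079615e-06]
[[260.4 171.7]
 [269.5 171. ]
 [265.8 172.7]]
160 96
[[ 508.7 -297.3   67. ]
 [ 503.  -339.4   67. ]
 [ 489.8 -337.5   67. ]
 [ 496.3 -293.8   67. ]] [ 499.43567487 -317.01035914   67.        ]
```

View pics/w4.png

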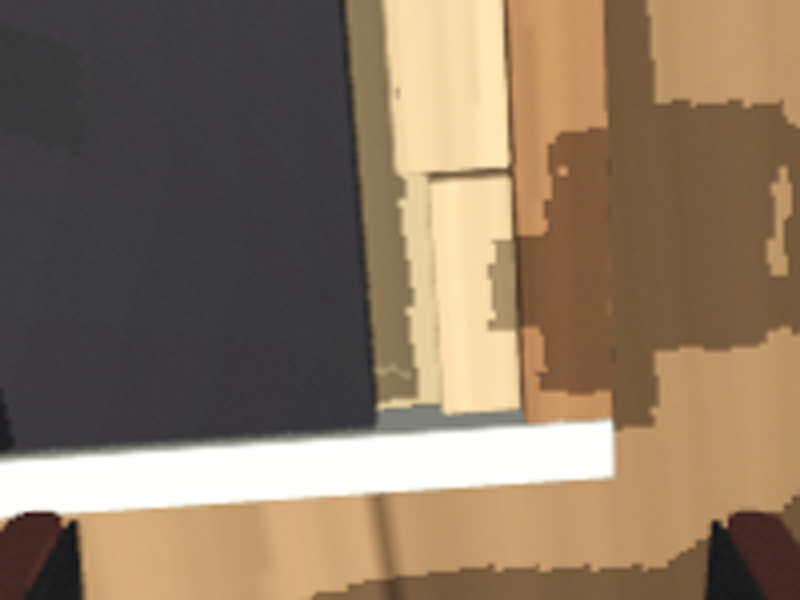

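The thin block's top face runs (430,178)–(512,178) down to (442,412)–(522,412), and the board's back edge runs (360,178)–(376,405). The gap is about 70 px, against about 36 px at the neighbouring block, so the rightmost gap is the wide one.

```bash
python3 - <<'E'
from h import *
d=np.load("bedview.npz"); C=cam("wrist",d)
f=lambda q:w(C,np.array(q,float)/4+(160,96)-.375,34)
P=f([(430,178),(512,176),(442,412),(522,411),(361,178),(375,405),(388,0),(395,170),(613,420),(613,477)])
print(P.round(1))
fr=P[[0,2]];bd=P[[4,5]]
e=fr[0]-fr[1];print("yaw",np.degrees(np.arctan2(-e[0],e[1])),"len",np.linalg.norm(e))
e=bd[0]-bd[1];print("board yaw",np.degrees(np.arctan2(-e[0],e[1])))
m=fr.mean(0);ex=np.array([np.cos(np.radians(-3.7)),np.sin(np.radians(-3.7)),0])
n=(fr.mean(0)-bd.mean(0))@ex;print("front mid",m,"gap",n,"target",m-ex*n/2)
E
```

```text
[[613.   71.7  34. ]
 [632.6  69.4  34. ]
 [608.2  12.   34. ]
 [628.4   9.4  34. ]
 [596.6  74.   34. ]
 [591.6  16.3  34. ]
 [608.8 113.8  34. ]
 [604.9  74.8  34. ]
 [651.2   3.8  34. ]
 [649.8 -11.9  34. ]]
yaw -4.598936674930083 len 59.87322883565439
board yaw -4.948724923017817
front mid [610.61287354  41.84603305  34.        ] gap 16.716570772773483 target [602.27201001  42.3854125   34.        ]
```

The target centre for the packer is (602.3, 42), with yaw about -4°. Two independent measurements agree. Going to the box.

Request:
{"name": "carry_out", "arguments": {
  "motion": [
    [[0,0,0],[-0.01,-0.036,0],-1],
    [[0,0,0],[-0.02,-0.072,0],-1],
    [[0,0,0],[-0.03,-0.108,0],-1],
    [[0,0,0],[-0.04,-0.144,0],-1],
    [[0,0,0],[-0.05,-0.18,0],-1],
    [[0,0,0],[-0.06,-0.216,0],-1],
    [[0,0,0],[-0.07,-0.252,0],-1],
    [[0,0,0],[-0.08,-0.288,0],-1],
    [[0,0,0],[-0.09,-0.324,-0.01],-1],
    [[0,0,0],[-0.1,-0.356,-0.02],-1]
  ]
}}

```text
time_s: 12.12
ee_pos: [499.8, -319.2, 158.1]
ee_rot: [2.371, 2.057, 0.0]
contact_force: [-0.3, -0.1, -1.0]
finger_gap: 88.0
grasp_force: 0.0
```

Request:
{"name": "carry_out", "arguments": {
  "motion": [
    [[0,0,0],[0,0,0],-1],
    [[0,0,0],[0,0,0],-1],
    [[0,0,0],[0,0,0],-1],
    [[0,0,0],[0,0,0],-1],
    [[0,0,0],[0,0,0],-1],
    [[0,0,0],[0,0,0],-1],
    [[0,0,0],[0,0,0],-1],
    [[0,0,0],[0,0,0],-1],
    [[0,0,0],[0,0,0],-1],
    [[0,0,0],[0,0,0],-1]
  ]
}}

```text
time_s: 12.95
ee_pos: [500.3, -316.2, 157.7]
ee_rot: [2.371, 2.06, 0.0]
contact_force: [0.4, -0.3, 0.7]
finger_gap: 87.4
grasp_force: 0.0
```

```bash
python3 - <<'E'
from h import *
s=ctrl.get_state(); print(s["time_s"],s["ee_pos"],s["ee_rot"])
C=cam("wrist",s); im=snapshot("wrist")
np.savez("boxview.npz",ee_pos=s["ee_pos"],ee_rot=s["ee_rot"],im=im)
p=pr(C,[[499.4,-317,67]]); print(p)
u,v=p[0].astype(int); x0,y0=max(0,u-100),max(0,v-75); print(x0,y0)
cv2.imwrite("pics/w5.png",crop(im,x0,y0,x0+200,y0+150,4))
E
```

```text
12.95 [ 500.3207804  -316.16639414  157.69249367] [2.37141092e+00 2.06049733e+00 4.97405832e-05]
[[257.76656749 191.36483078]]
157 116
```

View pics/w5.png

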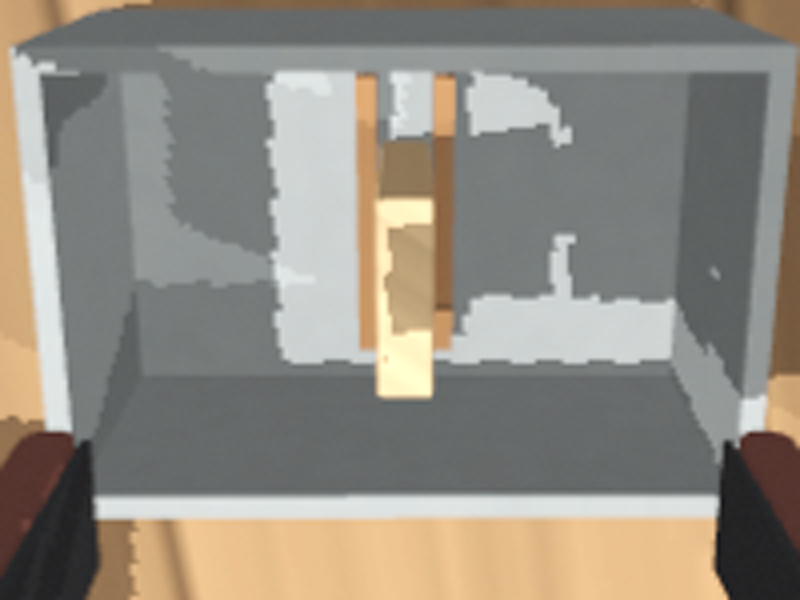

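The packer's top face has its corners at (376,198), (433,198), (433,397) and (376,397).

```bash
python3 - <<'E'
from h import *
d=np.load("boxview.npz"); C=cam("wrist",d)
P=w(C,np.array([(376,198),(433,198),(433,397),(376,397)],float)/4+(157,116)-.375,67)
print(P.round(1),P.mean(0),np.linalg.norm(P[0]-P[1]),np.linalg.norm(P[1]-P[2]))
E
```

```text
[[ 496.8 -293.9   67. ]
 [ 508.3 -295.5   67. ]
 [ 502.5 -338.9   67. ]
 [ 490.4 -337.2   67. ]] [ 499.47811824 -316.34879064   67.        ] 11.615149211650788 43.764839845148956
```

Request:
{"name": "carry_out", "arguments": {
  "motion": [
    [[0,0,0],[-0.001,0,-0.03],-1],
    [[0,0,0],[-0.001,0,-0.06],-1],
    [[0,0,0],[-0.001,0,-0.09],-1],
    [[0,0,0],[-0.001,0,-0.11],-1],
    [[0,0,0],[-0.001,0,-0.12],-1],
    [[0,0,0],[-0.001,0,-0.124],-1],
    [[0,0,0],[-0.001,0,-0.124],-1],
    [[0,0,0],[-0.001,0,-0.124],1],
    [[0,0,0],[-0.001,0,-0.124],1],
    [[0,0,0],[-0.001,0,-0.124],1]
  ],
  "grip_force": 20
}}

```text
time_s: 13.83
ee_pos: [500.1, -316.8, 35.0]
ee_rot: [2.37, 2.059, 0.001]
contact_force: [0.0, 0.0, 1.2]
finger_gap: 71.2
grasp_force: 0.0
```

Request:
{"name": "carry_out", "arguments": {
  "motion": [
    [[0,0,0],[0,0,0],1],
    [[0,0,0],[0,0,0],1],
    [[0,0,0],[0,0,0],1],
    [[0,0,0],[0,0,0],1],
    [[0,0,0],[0,0,0],1],
    [[0,0,0],[0,0,0],1],
    [[0,0,0],[0,0,0],1],
    [[0,0,0],[0,0,0],1],
    [[0,0,0],[0,0,0],1],
    [[0,0,0],[0,0,0],1]
  ]
}}

```text
time_s: 14.67
ee_pos: [499.2, -316.3, 33.6]
ee_rot: [-2.372, -2.06, -0.0]
contact_force: [-0.0, 0.0, 0.4]
finger_gap: 11.6
grasp_force: 20.0
```

Request:
{"name": "carry_out", "arguments": {
  "motion": [
    [[0,0,0],[0,0,0.01],1],
    [[0,0,0],[0,0,0.025],1],
    [[0,0,0],[0,0,0.05],1],
    [[0,0,0],[0,0,0.075],1],
    [[0,0,0],[0,0,0.1],1],
    [[0,0,0],[0,0,0.12],1],
    [[0,0,0],[0,0,0.13],1],
    [[0,0,0],[0,0,0.13],1],
    [[0,0,0],[0,0,0.13],1],
    [[0,0,0],[0,0,0.13],1]
  ]
}}

```text
time_s: 15.5
ee_pos: [498.3, -316.0, 162.4]
ee_rot: [-2.37, -2.059, 0.001]
contact_force: [-1.4, 0.5, -0.8]
finger_gap: 12.0
grasp_force: 20.0
```

Request:
{"name": "carry_out", "arguments": {
  "motion": [
    [[0,0,0.4],[0.01,0.036,0],1],
    [[0,0,0.8],[0.02,0.072,0],1],
    [[0,0,1.2],[0.03,0.107,0],1],
    [[0,0,1.6],[0.041,0.143,0],1],
    [[0,0,2],[0.051,0.179,0],1],
    [[0,0,2.4],[0.062,0.215,0],1],
    [[0,0,2.8],[0.072,0.25,0],1],
    [[0,0,3.2],[0.082,0.286,0],1],
    [[0,0,3.6],[0.093,0.322,0],1],
    [[0,0,4],[0.103,0.358,0],1]
  ]
}}

```text
time_s: 16.33
ee_pos: [601.6, 43.3, 161.9]
ee_rot: [-2.297, -2.141, 0.003]
contact_force: [0.3, 0.2, 0.3]
finger_gap: 11.8
grasp_force: 20.0
```

Request:
{"name": "carry_out", "arguments": {
  "motion": [
    [[0,0,0],[0,0,-0.02],1],
    [[0,0,0],[0,0,-0.05],1],
    [[0,0,0],[0,0,-0.075],1],
    [[0,0,0],[0,0,-0.085],1],
    [[0,0,0],[0,0,-0.085],1],
    [[0,0,0],[0,0,-0.085],1],
    [[0,0,0],[0,0,-0.085],1],
    [[0,0,0],[0,0,-0.085],1],
    [[0,0,0],[0,0,-0.085],1],
    [[0,0,0],[0,0,-0.085],1]
  ]
}}

```text
time_s: 17.17
ee_pos: [602.9, 41.7, 79.7]
ee_rot: [2.298, 2.141, 0.002]
contact_force: [0.1, 0.0, -1.1]
finger_gap: 11.9
grasp_force: 20.0
```

```bash
python3 - <<'E'
from h import *
s=ctrl.get_state(); print(s["time_s"],s["ee_pos"],s["ee_rot"])
C=cam("wrist",s); im=snapshot("wrist")
p=pr(C,[[602.3,42,34]]); print(p)
u,v=p[0].astype(int); x0,y0=max(0,u-100),min(234,max(0,v-75)); print(x0,y0)
cv2.imwrite("pics/w6.png",crop(im,x0,y0,x0+200,y0+150,4))
E
```

```text
17.1667 [602.90615326  41.68097271  79.72701739] [2.29760647e+00 2.14076233e+00 2.05713726e-03]
[[257.93266971 210.00135563]]
157 135
```

View pics/w6.png

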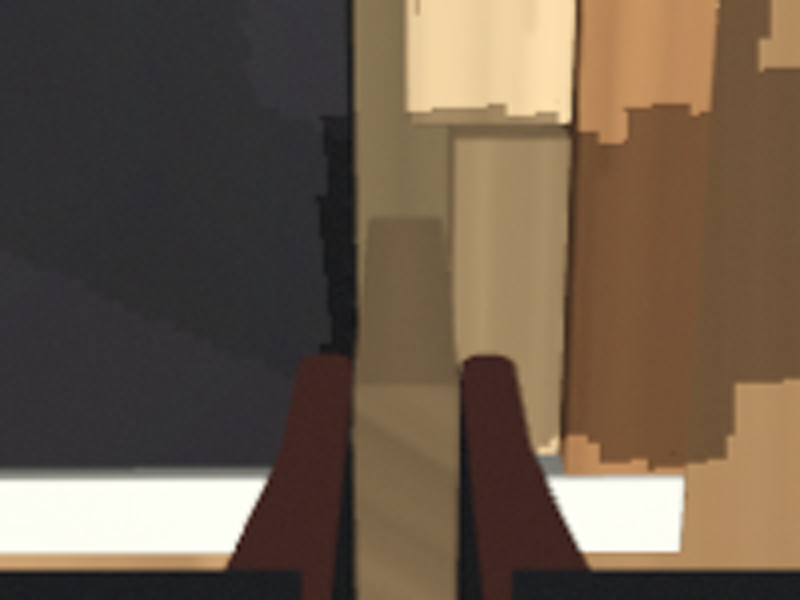

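The packer's lower edge spans columns 368–442, centred in the gap at 357–450. Lowering slowly and releasing.

Request:
{"name": "carry_out", "arguments": {
  "motion": [
    [[0,0,0],[0,0,-0.006],1],
    [[0,0,0],[0,0,-0.012],1],
    [[0,0,0],[0,0,-0.018],1],
    [[0,0,0],[0,0,-0.023],1],
    [[0,0,0],[0,0,-0.028],1],
    [[0,0,0],[0,0,-0.032],1],
    [[0,0,0],[0,0,-0.035],1],
    [[0,0,0],[0,0,-0.037],1],
    [[0,0,0],[0,0,-0.0375],1],
    [[0,0,0],[0,0,-0.0375],1]
  ]
}}

```text
time_s: 18.05
ee_pos: [602.3, 41.7, 41.1]
ee_rot: [-2.298, -2.142, -0.0]
contact_force: [-0.3, 0.3, -0.5]
finger_gap: 11.9
grasp_force: 20.0
```

Request:
{"name": "carry_out", "arguments": {
  "motion": [
    [[0,0,0],[0,0,0],1],
    [[0,0,0],[0,0,0],1],
    [[0,0,0],[0,0,0],0.4],
    [[0,0,0],[0,0,0],0.4],
    [[0,0,0],[0,0,0],0.4],
    [[0,0,0],[0,0,0],0.4],
    [[0,0,0],[0,0,0],0.4],
    [[0,0,0],[0,0,0],0.4],
    [[0,0,0],[0,0,0],0.4],
    [[0,0,0],[0,0,0],0.4]
  ]
}}

```text
time_s: 18.88
ee_pos: [602.2, 41.7, 41.2]
ee_rot: [-2.298, -2.142, -0.0]
contact_force: [-0.6, -0.5, -0.0]
finger_gap: 26.7
grasp_force: 0.0
```

Request:
{"name": "carry_out", "arguments": {
  "motion": [
    [[0,0,0],[0,0,0.01],0.4],
    [[0,0,0],[0,0,0.03],0.4],
    [[0,0,0],[0,0,0.06],0.4],
    [[0,0,0],[0,0,0.09],0.4],
    [[0,0,0],[0,0,0.12],0.4],
    [[0,0,0],[0,0,0.12],1],
    [[0,0,0],[0,0,0.12],1],
    [[0,0,0],[0,0,0.12],1],
    [[0,0,0],[0,0,0.12],1],
    [[0,0,0],[0,0,0.12],1]
  ]
}}

```text
time_s: 19.72
ee_pos: [601.4, 41.5, 159.9]
ee_rot: [-2.297, -2.141, 0.003]
contact_force: [0.0, 0.3, -0.3]
finger_gap: 0.8
grasp_force: 0.0
```

```bash
python3 - <<'E'
from h import *
s=ctrl.get_state(); print(s["time_s"],s["ee_pos"],s["finger_gap"])
C=cam("wrist",s); im=snapshot("wrist")
p=pr(C,[[602.3,42,74]]); print(p)
u,v=p[0].astype(int); x0,y0=max(0,u-100),min(234,max(0,v-75)); print(x0,y0)
cv2.imwrite("pics/w7.png",crop(im,x0,y0,x0+200,y0+150,4))
E
```

```text
19.7167 [601.38272093  41.49217636 159.90440645] 0.837848935363122
[[260.11951821 191.44704774]]
160 116
```

View pics/w7.png

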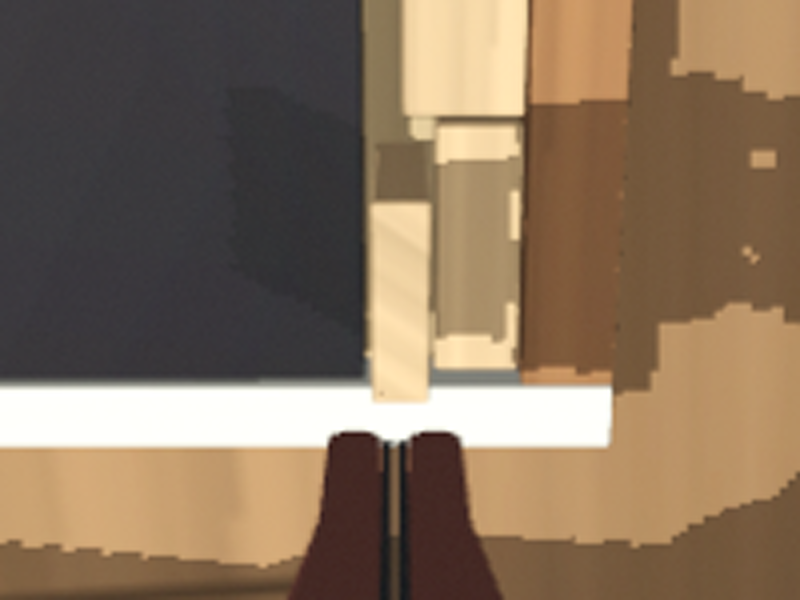

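The packer stands upright in the wide gap, top face (372–430, 203–402), aligned with the bed. Moving to the front of the board.

Request:
{"name": "carry_out", "arguments": {
  "motion": [
    [[0,0,0],[-0.035,0.003,0],1],
    [[0,0,0],[-0.07,0.006,0],1],
    [[0,0,0],[-0.105,0.009,0],1],
    [[0,0,0],[-0.14,0.012,0],1],
    [[0,0,0],[-0.156,0.012,-0.01],1],
    [[0,0,0],[-0.156,0.012,-0.03],1],
    [[0,0,0],[-0.156,0.012,-0.06],1],
    [[0,0,0],[-0.156,0.012,-0.09],1],
    [[0,0,0],[-0.156,0.012,-0.1],1],
    [[0,0,0],[-0.156,0.012,-0.1],1]
  ]
}}

```text
time_s: 20.6
ee_pos: [444.1, 53.5, 58.9]
ee_rot: [-2.295, -2.14, 0.007]
contact_force: [-0.1, -1.2, -0.2]
finger_gap: 0.6
grasp_force: 0.0
```

Request:
{"name": "carry_out", "arguments": {
  "motion": [
    [[0,0,0],[0,0,-0.01],1],
    [[0,0,0],[0,0,-0.02],1],
    [[0,0,0],[0,0,-0.03],1],
    [[0,0,0],[0,0,-0.037],1],
    [[0,0,0],[0,0,-0.042],1],
    [[0,0,0],[0,0,-0.042],1],
    [[0,0,0],[0,0,-0.042],1],
    [[0,0,0],[0,0,-0.042],1],
    [[0,0,0],[0,0,-0.042],1],
    [[0,0,0],[0,0,-0.042],1]
  ]
}}

```text
time_s: 21.43
ee_pos: [446.6, 53.7, 19.5]
ee_rot: [2.298, 2.141, 0.001]
contact_force: [-0.4, -0.6, -0.2]
finger_gap: 0.4
grasp_force: 0.0
```

Request:
{"name": "carry_out", "arguments": {
  "motion": [
    [[0,0,0],[0.002,0,0],1],
    [[0,0,0],[0.004,0,0],1],
    [[0,0,0],[0.006,0,0],1],
    [[0,0,0],[0.008,-0.0005,0],1],
    [[0,0,0],[0.009,-0.0005,0],1],
    [[0,0,0],[0.01,-0.0005,0],1],
    [[0,0,0],[0.011,-0.001,0],1],
    [[0,0,0],[0.012,-0.001,0],1],
    [[0,0,0],[0.013,-0.001,0],1],
    [[0,0,0],[0.014,-0.001,0],1]
  ]
}}

```text
time_s: 22.27
ee_pos: [460.3, 52.7, 19.2]
ee_rot: [-2.298, -2.142, 0.0]
contact_force: [-1.2, -0.5, -0.9]
finger_gap: 0.6
grasp_force: 0.0
```

Request:
{"name": "carry_out", "arguments": {
  "motion": [
    [[0,0,0],[0.0005,0,0],1],
    [[0,0,0],[0.001,0,0],1],
    [[0,0,0],[0.0015,0,0],1],
    [[0,0,0],[0.002,0,0],1],
    [[0,0,0],[0.0025,0,0],1],
    [[0,0,0],[0.003,0,0],1],
    [[0,0,0],[0.003,0,0],1],
    [[0,0,0],[0.003,0,0],1],
    [[0,0,0],[0.003,0,0],1],
    [[0,0,0],[0.003,0,0],1]
  ]
}}

```text
time_s: 23.1
ee_pos: [463.2, 52.7, 19.2]
ee_rot: [2.298, 2.142, 0.0]
contact_force: [0.4, 0.3, -0.5]
finger_gap: 0.4
grasp_force: 0.0
```

Request:
{"name": "carry_out", "arguments": {
  "motion": [
    [[0,0,0],[0.0005,0,0],1],
    [[0,0,0],[0.001,0,0],1],
    [[0,0,0],[0.0015,0,0],1],
    [[0,0,0],[0.002,0,0],1],
    [[0,0,0],[0.0025,0,0],1],
    [[0,0,0],[0.003,0,0],1],
    [[0,0,0],[0.003,0,0],1],
    [[0,0,0],[0.003,0,0],1],
    [[0,0,0],[0.003,0,0],1],
    [[0,0,0],[0.003,0,0],1]
  ]
}}

```text
time_s: 23.93
ee_pos: [464.5, 52.3, 18.9]
ee_rot: [-2.297, -2.141, 0.005]
contact_force: [-5.6, -1.5, 5.6]
finger_gap: 0.3
grasp_force: 3.3
```

Request:
{"name": "carry_out", "arguments": {
  "motion": [
    [[0,0,0],[0.0005,0,0],1],
    [[0,0,0],[0.001,0,0],1],
    [[0,0,0],[0.0015,0,0],1],
    [[0,0,0],[0.002,0,0],1],
    [[0,0,0],[0.0025,0,0],1],
    [[0,0,0],[0.003,0,0],1],
    [[0,0,0],[0.003,0,0],1],
    [[0,0,0],[0.003,0,0],1],
    [[0,0,0],[0.003,0,0],1],
    [[0,0,0],[0.003,0,0],1]
  ]
}}

```text
time_s: 24.77
ee_pos: [466.1, 51.9, 18.8]
ee_rot: [-2.297, -2.141, 0.009]
contact_force: [-10.1, -1.6, 10.5]
finger_gap: 0.1
grasp_force: 5.7
```

```bash
cat > chk.py <<'E'
from h import *
s=ctrl.get_state(); print(s["time_s"],s["ee_pos"],s["contact_force"],s["finger_gap"],s["joint_positions"].round(2))
C=cam("wrist",s); im=snapshot("wrist"); g=cv2.cvtColor(im,6)
a=np.radians(-3.9); ex=np.array([np.cos(a),np.sin(a),0]); ey=np.array([-np.sin(a),np.cos(a),0])
xs=np.arange(40,70,1.)
for y in (-10,0,-25,30):
    P=np.array([[550.4,107,34]])+xs[:,None]*ex+y*ey
    p=pr(C,P); print(y,p[0].round(),[int(v) for v in cv2.remap(g,p[:,0].astype(np.float32),p[:,1].astype(np.float32),1).ravel()])
E
python3 chk.py
```

```text
24.7667 [466.05252617  51.91001085  18.78870607] [-10.08163024  -1.57808245  10.5231832 ] 0.10240796547558462 [ 0.23  0.53 -0.57  2.15  0.51  0.6  -0.78]
-10 [518. 158.] [0, 0, 0, 0, 0, 0, 0, 0, 0, 0, 0, 0, 0, 0, 0, 0, 0, 0, 0, 0, 0, 0, 0, 0, 0, 0, 0, 0, 0, 0]
0 [523. 137.] [0, 0, 0, 0, 0, 0, 0, 0, 0, 0, 0, 0, 0, 0, 0, 0, 0, 0, 0, 0, 0, 0, 0, 0, 0, 0, 0, 0, 0, 0]
-25 [510. 189.] [39, 0, 0, 0, 0, 0, 0, 0, 0, 0, 0, 0, 0, 0, 0, 0, 0, 0, 0, 0, 0, 0, 0, 0, 0, 0, 0, 0, 0, 0]
30 [541.  66.] [0, 0, 0, 0, 0, 0, 0, 0, 0, 0, 0, 0, 0, 0, 0, 0, 0, 0, 0, 0, 0, 0, 0, 0, 0, 0, 0, 0, 0, 0]
```

```bash
sed -i 's/xs=.*/xs=np.arange(-84,-40,1.)/; s/107,34\]/107,54]/; s/(-10,0,-25,30)/(-30,-10,10)/' chk.py
cat >> chk.py <<'E'
for n in ("top","side"):
    C=cam(n); g=cv2.cvtColor(snapshot(n),6)
    for y,z in ((-10,34),(0,34),(60,34)):
        xs=np.arange(36,74,1.5)
        P=np.array([[550.4,107,z]])+xs[:,None]*ex+y*ey
        p=pr(C,P); print(n,y,p[0].round(),[int(v) for v in cv2.remap(g,p[:,0].astype(np.float32),p[:,1].astype(np.float32),1).ravel()])
E
python3 chk.py
```

```text
24.8167 [466.0459013   51.87973163  18.7802318 ] [-10.36287196  -0.84837192   9.83563373] 0.6767343886372298 [ 0.23  0.53 -0.57  2.15  0.51  0.6  -0.78]
-30 [251. 214.] [131, 132, 131, 132, 132, 133, 133, 133, 133, 133, 131, 172, 47, 70, 82, 82, 81, 81, 83, 84, 85, 86, 86, 86, 88, 89, 89, 89, 89, 59, 40, 38, 40, 40, 41, 41, 41, 41, 40, 40, 40, 41, 41, 42]
-10 [250. 169.] [222, 221, 221, 221, 221, 222, 223, 223, 223, 224, 221, 83, 99, 140, 152, 151, 148, 146, 144, 144, 148, 152, 156, 158, 159, 160, 161, 161, 142, 41, 41, 43, 40, 41, 54, 65, 64, 64, 63, 64, 61, 65, 64, 64]
10 [250. 119.] [220, 220, 220, 219, 219, 220, 221, 221, 222, 222, 215, 49, 113, 162, 168, 167, 165, 163, 160, 162, 166, 170, 173, 174, 176, 178, 178, 180, 135, 43, 42, 43, 44, 44, 48, 65, 65, 65, 65, 66, 66, 66, 65, 66]
top -10 [223. 172.] [24, 24, 23, 26, 29, 34, 39, 47, 60, 73, 86, 97, 99, 87, 81, 100, 117, 117, 118, 117, 116, 115, 115, 114, 115, 117]
top 0 [220. 172.] [43, 42, 42, 42, 43, 43, 43, 49, 58, 68, 80, 91, 108, 124, 150, 181, 197, 195, 192, 188, 185, 164, 143, 135, 136, 137]
top 60 [202. 170.] [41, 41, 41, 41, 41, 42, 47, 52, 64, 77, 96, 122, 148, 173, 199, 202, 201, 199, 196, 193, 192, 191, 193, 195, 194, 192]
side -10 [254. 190.] [30, 27, 25, 24, 25, 26, 27, 29, 31, 34, 35, 36, 37, 38, 38, 39, 39, 39, 40, 40, 38, 36, 37, 38, 40, 52]
side 0 [252. 189.] [33, 32, 33, 34, 35, 35, 36, 37, 37, 37, 36, 35, 35, 35, 36, 36, 36, 37, 39, 40, 41, 42, 42, 44, 48, 59]
side 60 [241. 179.] [106, 107, 111, 114, 115, 114, 110, 108, 108, 106, 104, 100, 96, 94, 88, 84, 77, 82, 92, 105, 131, 164, 191, 201, 206, 215]
```

The wrist profile puts the board front at about -72 mm, so it has barely moved. The tapered fingers are wedging on the batten's upper edge, which explains the 10 N vertical force. I'll back off, turn the gripper 90° and push with the fingers' flat sides. That also points the wrist camera over the gap.

Request:
{"name": "carry_out", "arguments": {
  "motion": [
    [[0,0,0],[-0.008,0,0],1],
    [[0,0,0],[-0.016,0,0],1],
    [[0,0,0],[-0.024,0.001,0.005],1],
    [[0,0,-7],[-0.024,0.001,0.01],1],
    [[0,0,-14],[-0.024,0.001,0.01],1],
    [[0,0,-21],[-0.024,0.001,0.01],1],
    [[0,0,-28],[-0.024,0.001,0.01],1],
    [[0,0,-35],[-0.024,0.001,0.01],1],
    [[0,0,-42],[-0.024,0.001,0.01],1],
    [[0,0,-49],[-0.024,0.001,0.01],1]
  ]
}}

```text
time_s: 25.8
ee_pos: [445.2, 54.0, 29.6]
ee_rot: [-2.982, -0.987, -0.002]
contact_force: [-0.2, 0.4, 0.6]
finger_gap: 0.8
grasp_force: 0.0
```

Request:
{"name": "carry_out", "arguments": {
  "motion": [
    [[0,0,-7],[0,0,0],1],
    [[0,0,-14],[0,0,0],1],
    [[0,0,-21],[0,0,0],1],
    [[0,0,-28],[0,0,0],1],
    [[0,0,-35],[0,0,0],1],
    [[0,0,-41],[0,0,0],1],
    [[0,0,-41],[0,0,-0.005],1],
    [[0,0,-41],[0,0,-0.009],1],
    [[0,0,-41],[0,0,-0.009],1],
    [[0,0,-41],[0,0,-0.009],1]
  ]
}}

```text
time_s: 26.63
ee_pos: [444.8, 53.8, 19.8]
ee_rot: [-3.14, 0.107, 0.001]
contact_force: [0.3, -0.4, 0.7]
finger_gap: 0.5
grasp_force: 0.0
```

```bash
cat > chk2.py <<'E'
from h import *
s=ctrl.get_state(); print(s["time_s"],s["ee_pos"],s["contact_force"].round(1),s["wrist_torque"].round(2),s["finger_gap"],s["joint_positions"].round(2),R.from_rotvec(s["ee_rot"]).as_matrix().round(3).tolist())
C=cam("wrist",s); im=snapshot("wrist"); g=cv2.cvtColor(im,6)
cv2.imwrite("pics/chk%d.png"%(s["time_s"]*100),im)
a=np.radians(-3.9); ex=np.array([np.cos(a),np.sin(a),0]); ey=np.array([-np.sin(a),np.cos(a),0])
def prof(xs,y,z):
    p=pr(C,np.array([[550.4,107,z]])+xs[:,None]*ex+y*ey)
    print("y",y,"z",z,"px",p[0].round(),p[-1].round(),[int(v) for v in cv2.remap(g,p[:,0].astype(np.float32),p[:,1].astype(np.float32),1).ravel()])
for y in (-92,-35,-15): prof(np.arange(40,72,1.),y,34)
prof(np.arange(44,72,1.),-62,74)
for y in (-35,10): prof(np.arange(-84,-48,1.),y,54)
E
python3 chk2.py
```

```text
26.6333 [444.83990893  53.7644468   19.824068  ] [ 0.3 -0.4  0.7] [0.06 0.05 0.04] 0.4537731543895098 [-0.1   0.45 -0.19  2.22  0.18  0.49 -2.07] [[0.998, -0.068, -0.001], [-0.068, -0.998, 0.0], [-0.001, 0.0, -1.0]]
y -92 z 34 px [339. -74.] [ 346. -181.] [0, 0, 0, 0, 0, 0, 0, 0, 0, 0, 0, 0, 0, 0, 0, 0, 0, 0, 0, 0, 0, 0, 0, 0, 0, 0, 0, 0, 0, 0, 0, 0]
y -35 z 34 px [190. -74.] [ 184. -181.] [0, 0, 0, 0, 0, 0, 0, 0, 0, 0, 0, 0, 0, 0, 0, 0, 0, 0, 0, 0, 0, 0, 0, 0, 0, 0, 0, 0, 0, 0, 0, 0]
y -15 z 34 px [138. -74.] [ 128. -181.] [0, 0, 0, 0, 0, 0, 0, 0, 0, 0, 0, 0, 0, 0, 0, 0, 0, 0, 0, 0, 0, 0, 0, 0, 0, 0, 0, 0, 0, 0, 0, 0]
y -62 z 74 px [ 262. -167.] [ 262. -320.] [0, 0, 0, 0, 0, 0, 0, 0, 0, 0, 0, 0, 0, 0, 0, 0, 0, 0, 0, 0, 0, 0, 0, 0, 0, 0, 0, 0]
y -35 z 54 px [200. 241.] [195. 164.] [239, 237, 237, 237, 236, 234, 234, 234, 235, 234, 233, 232, 235, 237, 151, 118, 117, 120, 120, 121, 123, 124, 125, 126, 127, 127, 128, 130, 130, 135, 111, 107, 105, 106, 74, 47]
y 10 z 54 px [ 98. 241.] [ 85. 164.] [248, 237, 236, 236, 236, 235, 235, 235, 235, 234, 233, 232, 230, 182, 120, 119, 119, 116, 114, 115, 119, 123, 125, 126, 128, 128, 130, 131, 134, 114, 106, 105, 108, 94, 46, 46]
```

Request:
{"name": "carry_out", "arguments": {
  "motion": [
    [[0,0,0],[0.003,0,0],1],
    [[0,0,0],[0.006,0,0],1],
    [[0,0,0],[0.009,-0.0005,0],1],
    [[0,0,0],[0.012,-0.001,0],1],
    [[0,0,0],[0.014,-0.001,0],1],
    [[0,0,0],[0.015,-0.001,0],1],
    [[0,0,0],[0.016,-0.001,0],1],
    [[0,0,0],[0.017,-0.001,0],1],
    [[0,0,0],[0.018,-0.001,0],1],
    [[0,0,0],[0.018,-0.001,0],1]
  ]
}}

```text
time_s: 27.52
ee_pos: [463.4, 52.8, 20.2]
ee_rot: [-3.14, 0.111, -0.0]
contact_force: [0.1, -0.4, -0.5]
finger_gap: 0.6
grasp_force: 0.0
```

Request:
{"name": "carry_out", "arguments": {
  "motion": [
    [[0,0,0],[0.0005,0,0],1],
    [[0,0,0],[0.001,0,0],1],
    [[0,0,0],[0.0015,0,0],1],
    [[0,0,0],[0.002,0,0],1],
    [[0,0,0],[0.0025,0,0],1],
    [[0,0,0],[0.003,0,0],1],
    [[0,0,0],[0.003,0,0],1],
    [[0,0,0],[0.003,0,0],1],
    [[0,0,0],[0.003,0,0],1],
    [[0,0,0],[0.003,0,0],1]
  ]
}}

```text
time_s: 28.35
ee_pos: [465.4, 52.7, 20.0]
ee_rot: [3.139, -0.11, -0.002]
contact_force: [-4.3, 0.9, 3.7]
finger_gap: 0.5
grasp_force: 2.5
```

```bash
python3 chk2.py | grep -v "z [73]4"
```

```text
28.35 [465.35123114  52.67582909  19.99708941] [-4.3  0.9  3.7] [0.13 0.99 0.02] 0.4821792192301907 [-0.09  0.47 -0.19  2.18  0.17  0.51 -2.05] [[0.998, -0.07, -0.002], [-0.07, -0.998, -0.0], [-0.002, 0.0, -1.0]]
y -35 z 54 px [203. 281.] [198. 210.] [54, 54, 146, 207, 213, 239, 238, 237, 237, 237, 236, 235, 234, 234, 165, 119, 116, 119, 121, 122, 124, 125, 125, 126, 128, 128, 129, 130, 130, 134, 114, 110, 108, 105, 106, 107]
y 10 z 54 px [106. 281.] [ 94. 211.] [207, 206, 206, 200, 206, 248, 237, 236, 236, 236, 236, 235, 235, 189, 121, 120, 119, 116, 115, 116, 120, 121, 125, 127, 127, 129, 130, 131, 134, 118, 111, 105, 104, 108, 110, 109]
```

Request:
{"name": "carry_out", "arguments": {
  "motion": [
    [[0,0,0],[0,0,0.0005],1],
    [[0,0,0],[0,0,0.001],1],
    [[0,0,0],[0.0005,0,0.001],1],
    [[0,0,0],[0.001,0,0.001],1],
    [[0,0,0],[0.0015,0,0.0015],1],
    [[0,0,0],[0.002,0,0.0015],1],
    [[0,0,0],[0.0025,0,0.002],1],
    [[0,0,0],[0.003,0,0.002],1],
    [[0,0,0],[0.003,0,0.002],1],
    [[0,0,0],[0.003,0,0.002],1]
  ]
}}

```text
time_s: 29.23
ee_pos: [467.3, 52.5, 21.5]
ee_rot: [3.139, -0.11, -0.006]
contact_force: [-6.4, -1.2, -1.2]
finger_gap: 0.8
grasp_force: 3.3
```

```bash
python3 chk2.py | grep -v "z [73]4"
```

```text
29.2333 [467.25043249  52.48898281  21.49691817] [-6.4 -1.2 -1.2] [-0.04  1.4   0.08] 0.7615739932692198 [-0.09  0.47 -0.19  2.17  0.17  0.52 -2.05] [[0.998, -0.07, -0.004], [-0.07, -0.998, -0.001], [-0.004, 0.001, -1.0]]
y -35 z 54 px [203. 282.] [199. 213.] [54, 54, 54, 148, 196, 244, 249, 239, 237, 237, 236, 235, 234, 235, 235, 234, 132, 119, 118, 120, 121, 122, 124, 125, 126, 127, 128, 127, 129, 130, 132, 131, 112, 109, 106, 103]
y 10 z 54 px [108. 283.] [ 96. 214.] [207, 206, 206, 206, 191, 243, 241, 237, 236, 236, 236, 235, 235, 236, 236, 126, 121, 120, 118, 115, 114, 119, 121, 124, 126, 127, 128, 130, 131, 131, 128, 113, 108, 101, 105, 111]
```

Raising the command removed the vertical load, and the board moved 2 mm with the fingers. Continuing.

Request:
{"name": "carry_out", "arguments": {
  "motion": [
    [[0,0,0],[0.0005,0,0],1],
    [[0,0,0],[0.001,0,0.0005],1],
    [[0,0,0],[0.0015,0,0.0005],1],
    [[0,0,0],[0.002,0,0.0005],1],
    [[0,0,0],[0.0025,0,0.001],1],
    [[0,0,0],[0.003,0,0.001],1],
    [[0,0,0],[0.003,0,0.001],1],
    [[0,0,0],[0.003,0,0.001],1],
    [[0,0,0],[0.003,0,0.001],1],
    [[0,0,0],[0.003,0,0.001],1]
  ]
}}

```text
time_s: 30.12
ee_pos: [467.3, 52.5, 21.8]
ee_rot: [3.138, -0.109, -0.014]
contact_force: [-11.8, 0.9, -0.1]
finger_gap: 0.5
grasp_force: 6.1
```

```bash
python3 chk2.py | grep -v "z [73]4"
```

```text
30.1167 [467.29659989  52.4717924   21.7543533 ] [-11.8   0.9  -0.1] [0.21 2.48 0.1 ] 0.47550724510105963 [-0.08  0.47 -0.19  2.17  0.17  0.53 -2.05] [[0.998, -0.069, -0.009], [-0.069, -0.998, -0.002], [-0.009, 0.002, -1.0]]
y -35 z 54 px [204. 282.] [199. 214.] [55, 54, 55, 141, 202, 238, 249, 243, 237, 237, 236, 235, 234, 235, 235, 235, 130, 118, 118, 120, 121, 122, 124, 125, 126, 126, 128, 129, 129, 131, 132, 129, 113, 110, 106, 103]
y 10 z 54 px [108. 283.] [ 96. 214.] [207, 207, 206, 206, 196, 231, 244, 237, 236, 236, 236, 236, 235, 236, 228, 126, 120, 120, 118, 116, 115, 118, 120, 124, 127, 127, 129, 131, 131, 131, 129, 112, 109, 102, 105, 109]
```

```bash
cat > chk3.py <<'E'
from h import *
C=cam("top"); t=snapshot("top"); g=cv2.cvtColor(t,6); cv2.imwrite("pics/topnow.png",t)
g0=cv2.cvtColor(cv2.resize(cv2.imread("pics/top0.png"),(512,384),interpolation=cv2.INTER_AREA),6)
a=np.radians(-3.9); ex=np.array([np.cos(a),np.sin(a),0]); ey=np.array([-np.sin(a),np.cos(a),0])
for y in (-88,-35,-10,0,10,50,60,70):
    xs=np.arange(36,74,1.5); p=pr(C,np.array([[550.4,107,34]])+xs[:,None]*ex+y*ey).astype(np.float32)
    for G in (g0,g): print(y,[int(v) for v in cv2.remap(G,p[:,0],p[:,1],1).ravel()])
E
python3 chk3.py
```

```text
-88 [39, 38, 38, 38, 39, 44, 54, 65, 79, 93, 103, 110, 125, 150, 169, 155, 142, 136, 132, 143, 169, 190, 192, 195, 194, 193]
-88 [109, 105, 101, 100, 99, 95, 84, 73, 68, 62, 64, 69, 76, 86, 93, 86, 80, 77, 75, 84, 104, 118, 118, 118, 118, 118]
-35 [42, 42, 42, 42, 42, 44, 46, 59, 72, 87, 102, 119, 148, 177, 171, 165, 156, 145, 146, 163, 181, 184, 189, 191, 192, 193]
-35 [63, 43, 29, 23, 17, 19, 21, 22, 24, 34, 50, 65, 80, 95, 91, 88, 84, 80, 82, 94, 106, 109, 111, 113, 115, 117]
-10 [44, 43, 42, 42, 43, 47, 56, 65, 79, 92, 98, 103, 113, 128, 144, 166, 188, 192, 193, 192, 189, 187, 186, 185, 186, 187]
-10 [42, 41, 39, 38, 37, 37, 39, 41, 46, 50, 62, 73, 80, 82, 90, 122, 151, 151, 148, 136, 120, 108, 109, 109, 110, 111]
0 [43, 42, 42, 42, 43, 46, 50, 61, 74, 84, 88, 93, 109, 124, 148, 177, 192, 194, 194, 191, 188, 187, 186, 186, 187, 188]
0 [40, 39, 39, 40, 40, 40, 39, 41, 43, 51, 66, 82, 101, 120, 146, 177, 191, 190, 189, 187, 185, 184, 183, 183, 186, 185]
10 [42, 41, 42, 42, 43, 45, 50, 60, 71, 81, 91, 107, 124, 145, 170, 192, 193, 194, 192, 190, 188, 187, 186, 187, 188, 188]
10 [41,
[... 153 characters left out ...]
, 86, 97, 129, 165, 186, 196, 203, 201, 198, 195, 193, 192, 191, 191, 192, 193, 190]
50 [39, 39, 39, 40, 40, 39, 40, 44, 49, 68, 87, 123, 164, 186, 194, 199, 197, 194, 191, 189, 187, 187, 187, 188, 189, 186]
60 [42, 41, 40, 40, 41, 42, 49, 55, 66, 79, 98, 124, 150, 173, 195, 199, 200, 199, 196, 194, 193, 192, 193, 195, 194, 191]
60 [38, 39, 39, 39, 39, 39, 39, 40, 49, 60, 80, 113, 145, 170, 195, 198, 197, 195, 192, 189, 188, 187, 189, 191, 190, 188]
70 [43, 41, 40, 40, 41, 45, 53, 62, 75, 88, 108, 129, 156, 182, 198, 201, 202, 199, 195, 194, 192, 192, 194, 196, 194, 192]
70 [41, 41, 40, 40, 40, 39, 39, 41, 49, 58, 87, 117, 150, 181, 200, 200, 199, 195, 191, 189, 187, 188, 191, 193, 191, 189]
```

The right side has closed by about 4.5 mm but the left lags slightly: the board is yawed about 1° within its play. I'll shift the push point towards the packer's inner edge to square the board up.

Request:
{"name": "carry_out", "arguments": {
  "motion": [
    [[0,0,0],[-0.006,0,0],1],
    [[0,0,0],[-0.012,0,0],1],
    [[0,0,0],[-0.012,0.006,0],1],
    [[0,0,0],[-0.012,0.011,0],1],
    [[0,0,0],[-0.011,0.016,0],1],
    [[0,0,0],[-0.011,0.016,0],1],
    [[0,0,0],[-0.009,0.016,0],1],
    [[0,0,0],[-0.007,0.016,0],1],
    [[0,0,0],[-0.005,0.016,0],1],
    [[0,0,0],[-0.004,0.016,0],1]
  ]
}}

```text
time_s: 31.05
ee_pos: [468.0, 68.5, 23.1]
ee_rot: [3.139, -0.111, -0.002]
contact_force: [-4.9, 0.3, 3.8]
finger_gap: 0.4
grasp_force: 1.9
```

Request:
{"name": "carry_out", "arguments": {
  "motion": [
    [[0,0,0],[0.0005,0,0],1],
    [[0,0,0],[0.001,0,0],1],
    [[0,0,0],[0.0015,0,0],1],
    [[0,0,0],[0.002,0,0],1],
    [[0,0,0],[0.0025,0,0],1],
    [[0,0,0],[0.003,0,0],1],
    [[0,0,0],[0.0035,0,0],1],
    [[0,0,0],[0.004,0,0],1],
    [[0,0,0],[0.0045,0,0.0003],1],
    [[0,0,0],[0.005,0,0.0005],1]
  ]
}}

```text
time_s: 31.88
ee_pos: [468.0, 68.3, 22.6]
ee_rot: [3.137, -0.109, -0.015]
contact_force: [-13.9, 1.3, 6.4]
finger_gap: 0.6
grasp_force: 6.8
```

Request:
{"name": "carry_out", "arguments": {
  "motion": [
    [[0,0,0],[0.0005,0,0],1],
    [[0,0,0],[0.001,0,0],1],
    [[0,0,0],[0.0015,0,0.0005],1],
    [[0,0,0],[0.0015,0,0.0005],1],
    [[0,0,0],[0.0015,0,0.0005],1],
    [[0,0,0],[0.0015,0,0.0005],1],
    [[0,0,0],[0.0015,0,0.0005],1],
    [[0,0,0],[0.0015,0,0.0005],1],
    [[0,0,0],[0.0015,0,0.0005],1],
    [[0,0,0],[0.0015,0,0.0005],1]
  ]
}}

```text
time_s: 32.72
ee_pos: [468.1, 68.5, 22.6]
ee_rot: [3.137, -0.108, -0.018]
contact_force: [-14.8, 2.7, 6.3]
finger_gap: 0.8
grasp_force: 7.6
```

```bash
python3 chk2.py | grep -v "z [73]4"; python3 chk3.py | sed -n '7,16p'
```

```text
32.7167 [468.11923588  68.54022162  22.63966691] [-14.8   2.7   6.3] [0.66 3.06 0.14] 0.8379276090511385 [-0.12  0.47 -0.19  2.16  0.17  0.54 -2.08] [[0.998, -0.069, -0.012], [-0.069, -0.998, -0.002], [-0.011, 0.003, -1.0]]
y -35 z 54 px [238. 281.] [236. 213.] [53, 54, 63, 78, 79, 79, 79, 79, 79, 79, 80, 79, 79, 79, 76, 75, 105, 118, 117, 120, 121, 121, 122, 123, 125, 126, 127, 128, 129, 129, 130, 135, 115, 110, 108, 105]
y 10 z 54 px [143. 281.] [134. 213.] [207, 207, 207, 206, 203, 246, 233, 237, 236, 236, 236, 236, 234, 234, 236, 160, 121, 120, 184, 184, 181, 184, 188, 192, 195, 196, 168, 129, 131, 132, 136, 116, 112, 104, 103, 108]
0 [43, 42, 42, 42, 43, 46, 50, 61, 74, 84, 88, 93, 109, 124, 148, 177, 192, 194, 194, 191, 188, 187, 186, 186, 187, 188]
0 [33, 30, 27, 28, 28, 27, 25, 27, 30, 40, 60, 77, 75, 73, 89, 110, 120, 117, 115, 114, 113, 112, 111, 111, 113, 114]
10 [42, 41, 42, 42, 43, 45, 50, 60, 71, 81, 91, 107, 124, 145, 170, 192, 193, 194, 192, 190, 188, 187, 186, 187, 188, 188]
10 [41, 41, 41, 40, 40, 39, 39, 41, 43, 58, 74, 94, 115, 130, 139, 147, 168, 188, 188, 184, 171, 148, 132, 131, 132, 131]
50 [42, 41, 41, 40, 42, 43, 50, 62, 75, 86, 97, 129, 165, 186, 196, 203, 201, 198, 195, 193, 192, 191, 191, 192, 193, 190]
50 [41, 40, 39, 38, 38, 39, 38, 37, 39, 57, 76, 117, 162, 186, 194, 199, 197, 194, 191, 188, 187, 187, 187, 188, 189, 186]
60 [42, 41, 40, 40, 41, 42, 49, 55, 66, 79, 98, 124, 150, 173, 195, 199, 200, 199, 196, 194, 193, 192, 193, 195, 194, 191]
60 [40, 40, 39, 39, 39, 39, 38, 38, 47, 58, 79, 113, 146, 171, 196, 198, 197, 195, 191, 189, 188, 188, 189, 191, 190, 187]
70 [43, 41, 40, 40, 41, 45, 53, 62, 75, 88, 108, 129, 156, 182, 198, 201, 202, 199, 195, 194, 192, 192, 194, 196, 194, 192]
70 [40, 40, 40, 39, 39, 39, 39, 42, 48, 57, 87, 117, 151, 182, 201, 200, 198, 195, 191, 189, 187, 188, 191, 193, 191, 189]
```

Force rises to 15 N with no further motion, so something solid is in contact. I'll back off and lift for a numeric check of the gap.

Request:
{"name": "carry_out", "arguments": {
  "motion": [
    [[0,0,0],[-0.01,0,0],1],
    [[0,0,0],[-0.02,0,0.01],1],
    [[0,0,0],[-0.02,0,0.04],1],
    [[0,0,0],[-0.02,0,0.08],1],
    [[0,0,0],[-0.01,0,0.11],1],
    [[0,0,0],[0.02,0,0.13],1],
    [[0,0,0],[0.05,-0.01,0.14],1],
    [[0,0,0],[0.08,-0.02,0.14],1],
    [[0,0,0],[0.08,-0.02,0.14],1],
    [[0,0,0],[0.08,-0.02,0.14],1]
  ]
}}

```text
time_s: 33.65
ee_pos: [556.3, 47.7, 164.2]
ee_rot: [-3.139, 0.114, -0.003]
contact_force: [-0.8, 0.1, 0.1]
finger_gap: 0.5
grasp_force: 0.0
```

```bash
cat > chk4.py <<'E'
from h import *
s=ctrl.get_state(); print(s["time_s"],s["ee_pos"])
C=cam("wrist",s); im=snapshot("wrist"); g=cv2.cvtColor(im,6); cv2.imwrite("pics/high.png",im)
a=np.radians(-3.9); ex=np.array([np.cos(a),np.sin(a),0]); ey=np.array([-np.sin(a),np.cos(a),0])
def prof(x0,x1,y,z):
    xs=np.arange(x0,x1,1.); p=pr(C,np.array([[550.4,107,z]])+xs[:,None]*ex+y*ey).astype(np.float32)
    print("y",y,"z",z,"x0",x0,"px",p[0].round(),p[-1].round(),[int(v) for v in cv2.remap(g,p[:,0],p[:,1],1).ravel()])
for y in (-90,-35,-20,-5,15,45,60): prof(44,92,y,34)
for y in (-78,-70,-55,-46): prof(40,76,y,74)
for y in (-40,-10,10,50): prof(-80,-45,y,54)
E
python3 chk4.py
```

```text
33.65 [556.2507371   47.74111392 164.18824445]
y -90 z 34 x0 44 px [291. 142.] [293.  89.] [33, 32, 35, 33, 33, 33, 33, 33, 30, 30, 38, 94, 112, 113, 112, 112, 113, 115, 116, 117, 110, 138, 143, 144, 148, 151, 151, 148, 145, 144, 144, 143, 144, 144, 145, 146, 146, 143, 142, 142, 123, 97, 87, 85, 86, 90, 93, 93]
y -35 z 34 x0 44 px [231. 142.] [230.  89.] [54, 54, 54, 53, 54, 53, 51, 34, 25, 40, 84, 114, 116, 115, 114, 113, 116, 117, 118, 117, 170, 215, 222, 224, 227, 229, 228, 225, 221, 219, 218, 219, 218, 217, 218, 221, 221, 219, 216, 201, 149, 133, 147, 148, 145, 122, 90, 90]
y -20 z 34 x0 44 px [215. 142.] [213.  89.] [56, 55, 56, 57, 55, 57, 49, 32, 23, 45, 100, 116, 131, 185, 210, 215, 219, 221, 221, 221, 220, 219, 217, 214, 213, 211, 213, 216, 218, 218, 217, 217, 221, 225, 228, 230, 230, 229, 228, 216, 164, 133, 147, 148, 146, 144, 145, 150]
y -5 z 34 x0 44 px [199. 143.] [196.  89.] [57, 56, 56, 56, 56, 58, 45, 29, 24, 54, 112, 119, 130, 183, 209, 214, 219, 220, 220, 220, 219, 219, 217, 215, 213, 211, 213, 216, 218, 218, 218, 215, 213, 216, 225, 229, 230, 228, 227, 214, 158, 1
[... 1837 characters left out ...]
7, 56, 56, 57, 70, 110, 135, 118, 95, 84, 81, 79, 78, 79, 80]
y -10 z 54 x0 -80 px [208. 272.] [206. 241.] [203, 218, 217, 208, 202, 201, 200, 200, 199, 199, 200, 179, 139, 142, 149, 149, 147, 147, 151, 155, 159, 161, 163, 165, 165, 167, 149, 111, 89, 82, 78, 77, 80, 82, 82]
y 10 z 54 x0 -80 px [188. 272.] [185. 241.] [203, 209, 205, 203, 202, 201, 201, 200, 200, 199, 197, 173, 159, 154, 152, 150, 149, 151, 154, 158, 161, 162, 164, 165, 166, 164, 135, 102, 86, 80, 78, 80, 81, 82, 83]
y 50 z 54 x0 -80 px [147. 272.] [143. 241.] [192, 208, 205, 201, 201, 201, 200, 200, 200, 200, 180, 164, 159, 157, 156, 155, 154, 152, 150, 151, 156, 161, 165, 167, 167, 145, 110, 87, 79, 79, 81, 83, 84, 85, 83]
```

The gap at the thin block is closed: board edge at about 54, block face at about 64–65, and the packer top spans 52–64, upright. Board yaw is about 1°, within its play, and the board front is at about -67. Returning to press.

Request:
{"name": "carry_out", "arguments": {
  "motion": [
    [[0,0,0],[-0.035,0.01,0],1],
    [[0,0,0],[-0.07,0.02,0],1],
    [[0,0,0],[-0.1,0.02,0],1],
    [[0,0,0],[-0.1,0.02,-0.03],1],
    [[0,0,0],[-0.1,0.02,-0.06],1],
    [[0,0,0],[-0.1,0.02,-0.09],1],
    [[0,0,0],[-0.1,0.02,-0.12],1],
    [[0,0,0],[-0.1,0.02,-0.139],1],
    [[0,0,0],[-0.1,0.02,-0.139],1],
    [[0,0,0],[-0.1,0.02,-0.139],1]
  ]
}}

```text
time_s: 34.53
ee_pos: [453.1, 68.9, 24.7]
ee_rot: [3.139, -0.109, -0.004]
contact_force: [-0.2, -0.1, 0.1]
finger_gap: 0.7
grasp_force: 0.0
```

Request:
{"name": "carry_out", "arguments": {
  "motion": [
    [[0,0,0],[0.004,0,0],1],
    [[0,0,0],[0.008,0,0],1],
    [[0,0,0],[0.011,0,0],1],
    [[0,0,0],[0.013,0,0],1],
    [[0,0,0],[0.0145,0,0],1],
    [[0,0,0],[0.016,0,0],1],
    [[0,0,0],[0.017,0,0.0005],1],
    [[0,0,0],[0.018,0,0.001],1],
    [[0,0,0],[0.019,0,0.0015],1],
    [[0,0,0],[0.02,0,0.002],1]
  ]
}}

```text
time_s: 35.37
ee_pos: [468.3, 68.7, 25.8]
ee_rot: [3.137, -0.108, -0.018]
contact_force: [-15.1, 4.4, 0.5]
finger_gap: 0.2
grasp_force: 7.5
```

Request:
{"name": "carry_out", "arguments": {
  "motion": [
    [[0,0,0],[0,0,0],1],
    [[0,0,0],[0,0,0],1],
    [[0,0,0],[0,0,0],1],
    [[0,0,0],[0,0,0],1],
    [[0,0,0],[0,0,0],1],
    [[0,0,0],[0,0,0],1],
    [[0,0,0],[0,0,0],1],
    [[0,0,0],[0,0,0],1],
    [[0,0,0],[0,0,0],1],
    [[0,0,0],[0,0,0],1]
  ]
}}

```text
time_s: 36.2
ee_pos: [468.3, 68.7, 25.7]
ee_rot: [3.137, -0.108, -0.018]
contact_force: [-13.1, 2.6, 0.3]
finger_gap: 0.2
grasp_force: 6.6
```

```bash
python3 chk2.py | grep -v "z [73]4"; python3 chk3.py | sed -n '9,16p'
```

```text
36.2 [468.30661765  68.7318165   25.70146275] [-13.1   2.6   0.3] [0.71 2.76 0.07] 0.19875622254130093 [-0.11  0.47 -0.2   2.16  0.17  0.55 -2.08] [[0.998, -0.069, -0.011], [-0.069, -0.998, -0.002], [-0.011, 0.003, -1.0]]
y -35 z 54 px [239. 277.] [237. 210.] [61, 78, 79, 79, 79, 79, 79, 79, 79, 79, 80, 79, 79, 78, 75, 118, 133, 119, 118, 118, 120, 121, 122, 124, 125, 126, 127, 127, 129, 130, 130, 132, 115, 110, 107, 103]
y 10 z 54 px [145. 278.] [137. 210.] [207, 207, 206, 201, 204, 249, 238, 237, 236, 236, 236, 235, 234, 235, 236, 173, 121, 120, 119, 152, 181, 183, 187, 191, 195, 196, 143, 131, 131, 132, 134, 118, 111, 104, 103, 108]
10 [42, 41, 42, 42, 43, 45, 50, 60, 71, 81, 91, 107, 124, 145, 170, 192, 193, 194, 192, 190, 188, 187, 186, 187, 188, 188]
10 [40, 39, 40, 40, 40, 39, 39, 40, 41, 56, 72, 91, 112, 123, 122, 125, 157, 186, 189, 185, 181, 175, 168, 151, 133, 130]
50 [42, 41, 41, 40, 42, 43, 50, 62, 75, 86, 97, 129, 165, 186, 196, 203, 201, 198, 195, 193, 192, 191, 191, 192, 193, 190]
50 [39, 39, 39, 39, 39, 40, 40, 39, 41, 59, 78, 117, 161, 185, 193, 199, 196, 194, 191, 188, 187, 187, 187, 188, 189, 187]
60 [42, 41, 40, 40, 41, 42, 49, 55, 66, 79, 98, 124, 150, 173, 195, 199, 200, 199, 196, 194, 193, 192, 193, 195, 194, 191]
60 [40, 40, 40, 40, 40, 40, 39, 38, 45, 54, 75, 110, 145, 170, 195, 198, 197, 195, 191, 189, 188, 188, 190, 191, 190, 188]
70 [43, 41, 40, 40, 41, 45, 53, 62, 75, 88, 108, 129, 156, 182, 198, 201, 202, 199, 195, 194, 192, 192, 194, 196, 194, 192]
70 [39, 39, 39, 39, 38, 38, 38, 40, 47, 56, 86, 117, 151, 182, 201, 200, 198, 195, 191, 189, 187, 188, 191, 193, 191, 189]
```

Steady push of about 14 N along the bed with no vertical load. The board is tight and flat, so I'm handing in.

```bash
python3 -c "
from station import ctrl
print(ctrl.close_job())"
```

```text
the job is handed in; nothing more can be done
None
```

I handed the job in: the lid was tipped and laid flat on the mat, the packer stands upright in the wide gap, and the fingers hold the board against packer and block with about 14 N; the hand-in returned no verdict, and the final tightness was checked only by force and image measurements, not viewed.

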